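Clamp the filter bodies in the crank-operated V-block clamp

ROBOT

A 6-joint arm with a two-finger parallel gripper is mounted at the origin on the work surface. World frame = base frame: x ahead of the robot, y to its left, z up, the work surface at z = 0. Lengths are in m, angles in rad, forces in N, time in s.
With the tool pointing down it reaches from about 0.275 to 0.85 m from the base axis. Payload 19 kg.
Tool frame: the origin (TCP) lies where the fingers leave the gripper's body, on its centre line; the fingertips stand 73 mm ahead of it and the grasp point (between the pads) lies 54 mm ahead of it; x points along the fingers, y is the direction in which the jaws open and shut, and the axes are right-handed (so a half turn about x gives the same grasp; the last joint's range is limited). The gripper opens to 85 mm and grips with 20 to 120 N. Pads are 22 mm wide; open, the fingers measure 114 mm over their backs; the gripper's body (76 mm by 85 mm) begins 54 mm behind the grasp point. The pads swing forward as they close: fully open they stand 13 mm farther back than shut.
Start: joints at [0.992, 0.15, 1.437, -0, 1.554, -0.134], TCP at [0.247, 0.519, 0.304] pointing down, gripper open.
Joint ranges: [-2.8, 2.8], [-0.68, 2.1], [0.12, 2.68], [-1.39, 4.53], [0.16, 2.79], [-2.81, 2.81]. Speed limits (rad/s): [1.89, 1.89, 2.22, 3.01, 3.01, 3.01].

INTERFACE

Orientations are given as a unit quaternion [w, x, y, z].
In Python, from plant import arm gives the robot as it stands.
- The arm moves only by the shell command python3 -m jog 'ROWS' [FORCE]. ROWS is JSON, a list of rows, each an object with "turn": the turn, a rotation vector about the tool's x, y, z in degrees, a list of three; "travel": the shift along the tool's x, y, z in m, a list of three; "hand": the finger opening in m, from 0 to 0.0854. In form: [{"turn": [wx, wy, wz], "travel": [x, y, z], "hand": hand}, ...]. A call has 1 to 20 rows; each row is the pose to reach, as a shift and turn from the pose commanded when the call began, along the tool's axes at that moment; what a row does not reach only later rows make up. A row lasts 1/10 s, in which the tool goes at most 50 mm and 8.59 degrees, less where a joint would pass 70% of its speed; a pose out of reach is approached as far as the arm can. A call with a gripper value outside its range is refused whole. The fingers move at their own pace and stop on an object; FORCE is the grip in N (left out, the last holds). Time passes only in rows, so rows that repeat a pose let the fingers close. It gives the time, the measured TCP pose, the force and the opening at its end, in the units of the state.
- arm.get_state(): the state, without advancing time (a new reading comes with each control period).
- arm.capture(name): name is "scene" or "top" or "wrist"; returns (picture, depth): 400x640x3 uint8, red, green, blue; 400x640 float32, m along the optical axis (not along the pixel's ray), 0 where there is no reading.
- arm.camera_model(name): a dict with "K" (3x3 intrinsics, pixels), "xyz" and "orientation" of the camera in the world. Camera axes: x right, y down, z forward; pixel columns grow to the right and rows downward; lengths in m; the calibration is good to about 2 mm. A picture is of the moment at which its call begins: read the wrist's pose just before it. camera_model takes no time and is no camera call; for the wrist camera it gives the pose at the moment of the call.
- arm.job_done(): hands the job in, once; it reports no verdict.
The state is a dict: "time_s": time; "joint_pos": joint angles; "joint_velocities": joint speeds; "tau": joint torques, N m; "ee_pos": TCP position; "orientation": TCP orientation; "contact_force": force on the tool from outside, world axes, zero at the start; "moment": the same for the moment, N m; "width": finger opening in m.
Only numpy, scipy, OpenCV 4.12 (cv2) and the standard library are available. Lean on these libraries where they do the work, as an engineer would, in place of code of your own. Each camera call takes 0.05 s, during which the arm holds its last target.

TASK

Clamp all the bronze filter bodies in the V-block clamp: swing the folded crank handle up until it latches, wind the clamp's bar right back, and lay each filter body in a V station of its own, square collar between the two V plates. Then wind the bar fully down onto them and fold the handle flat again so the crank is locked. Leave the vial, the two crimp caps and the valve stem alone.

Things in the scene. Friction and masses are not known exactly. Their poses are not given: they have to be found in the camera images.
- clamp: Grey fixed clamp, 150 x 375 mm. Origin on the bench below the middle V station; x points away from the robot (roughly), y along the row of stations towards the crank, z up. Base plate top 16 mm up; two posts in front of the crank wheel reach 88 mm. The bar's hinge is 85 mm beyond the V line (+x), 80 mm up, so the shut bar covers the V line from above; right back, the bar stands up to 190 mm high on the +x side
- vee0 (a point): V station 0, where the centre of a seated filter lies (52 mm above the bench, bar along the clamp's y). Two steel plates 10 mm thick, middles 25 mm to either side along y, each with a 90 degree V notch, 52 mm wide at its top (60 mm above the bench), bottom 34 mm up. The 40 mm gap between them takes the collar and fingers that close along x. Stations are 80 mm apart
- vee1 (a point): V station 1, where the centre of a seated filter lies (52 mm above the bench, bar along the clamp's y). Two steel plates 10 mm thick, middles 25 mm to either side along y, each with a 90 degree V notch, 52 mm wide at its top (60 mm above the bench), bottom 34 mm up. The 40 mm gap between them takes the collar and fingers that close along x. Stations are 80 mm apart
- vee2 (a point): V station 2, where the centre of a seated filter lies (52 mm above the bench, bar along the clamp's y). Two steel plates 10 mm thick, middles 25 mm to either side along y, each with a 90 degree V notch, 52 mm wide at its top (60 mm above the bench), bottom 34 mm up. The 40 mm gap between them takes the collar and fingers that close along x. Stations are 80 mm apart
- press_bar_mid (a point): Middle of the aluminium clamp bar (220 mm long, 24 x 16 mm) that carries three rubber pads on springs (about 1 N per mm), one above each V station. With the bar fully down a filter below pushes its pad up about 4 mm
- clamp_swing (a joint): Angle of the clamp bar's arms: 0 = fully down, about 1.88 rad = right back. Geared to the crank wheel: it is always 0.2 x the wheel angle
- pad0: Rubber pad above V station 0, 22 x 20 mm, 8 mm thick, sprung to the bar; origin at the middle of its pressing face
- pad1: Rubber pad above V station 1, 22 x 20 mm, 8 mm thick, sprung to the bar; origin at the middle of its pressing face
- pad2: Rubber pad above V station 2, 22 x 20 mm, 8 mm thick, sprung to the bar; origin at the middle of its pressing face
- crank_wheel (a joint): Angle of the crank wheel (grey disc, 84 mm diameter, vertical axis, top face 54 mm above the bench): 0 = bar fully down, 9.4 rad (1.5 turns) = bar right back, both end stops; grows anticlockwise from above. Friction holds it where it is left; takes 5 to 10 N at the handle. With the handle folded, a tongue between two posts blocks it; freed with the handle above 1.2 rad, re-enters only with the wheel at 0
- crank_hub (a point): Point on the vertical axis of the crank wheel, at the height of the handle's pivot (78 mm above the bench). x and y axes as those of the clamp
- crank_handle (a joint): Angle of the folding handle: 0 = flat across the wheel, 1.57 = upright, latched. A spring ball latches it upright (about 2 to 3 N at the grip to pass it); let go before that it falls back flat. Pivot 50 mm from the wheel axis, 78 mm above the bench, turning with the wheel: with the wheel at 0 it is on the clamp's -x side of the hub, its hinge axis along the clamp's y, and the folded handle points to the clamp's +x
- crank_grip (a point): Point on the axis of the handle's black, freely rotating sleeve, 55 mm from the pivot. The sleeve is 18 mm in diameter and runs from 25 to 75 mm from the pivot. Folded, its axis lies 24 mm above the wheel's face. The point's x axis points along the handle to its free end
- filter0: Bronze in-line filter, a round bar 26 mm in diameter, 64 mm long, with a square collar (30 x 30 mm, 24 mm long along the bar) at mid-length; it lies on a collar flat and does not roll. Origin at its centre, 15 mm above the bench; y runs along the bar, x and z are square to the collar flats. About 0.16 kg. Two or three of the filters are present
- filter1: Bronze in-line filter, a round bar 26 mm in diameter, 64 mm long, with a square collar (30 x 30 mm, 24 mm long along the bar) at mid-length; it lies on a collar flat and does not roll. Origin at its centre, 15 mm above the bench; y runs along the bar, x and z are square to the collar flats. About 0.16 kg. Two or three of the filters are present
- filter2: Bronze in-line filter, a round bar 26 mm in diameter, 64 mm long, with a square collar (30 x 30 mm, 24 mm long along the bar) at mid-length; it lies on a collar flat and does not roll. Origin at its centre, 15 mm above the bench; y runs along the bar, x and z are square to the collar flats. About 0.16 kg. Two or three of the filters are present
- vial: Bystander: glass serum vial, 23 mm diameter, 52 mm tall, standing; origin under its centre
- cap0: Bystander: aluminium crimp cap, 21 mm diameter, 8 mm high, flat on the bench
- cap1: Bystander: the other crimp cap, same as the first
- valve_stem: Bystander: blued steel valve stem, 67 mm tall, standing on a 26 mm disc foot

How it is judged:
By the outcome, as a careful person would: the job done as asked, in the order asked, and still so for the second after the job is handed in, with the robot touching nothing.
Of filter0, filter1, filter2 only 2 to 3 are there at a start; the rules pass over those that are not, and their reading is None.
At some moment in a run one of filter0, filter1, filter2 may be knocked a few centimetres aside while the robot is not near it.
Once in a run the grip may slacken for a moment while it holds something.
It also fails if it takes over 208 s, if anything falls off the work surface, if the arm or the gripper's body presses on something with over 40 N, if the wrist force passes 120 N, or if a joint passes its speed limit or range.

## Working session

There is one attempt and no reset: what is moved stays moved. The work goes in short steps, Python scripts to look and compute and a shell command to move; the robot and the scene stay as the last step left them, time stands still between calls to the robot, and variables do not carry over. Pictures are saved under pics/ and viewed, and the job is handed in when it is done.

```bash
ls -la; mkdir -p pics; cat > h.py <<'E'
import numpy as np, cv2
from scipy.spatial.transform import Rotation as R
from plant import arm
def Rq(q): return R.from_quat([q[1],q[2],q[3],q[0]])
def cam(n):
    m=arm.camera_model(n); return np.array(m["K"]),np.array(m["xyz"]),Rq(m["orientation"]).as_matrix()
def ray(c,u,v):
    K,p,M=c; d=M@np.array([(u-K[0,2])/K[0,0],(v-K[1,2])/K[1,1],1.]); return p,d
def onz(c,u,v,z):
    p,d=ray(c,u,v); return p+d*(z-p[2])/d[2]
def cloud(c,D):
    K,p,M=c; v,u=np.mgrid[0:D.shape[0],0:D.shape[1]]
    P=np.stack([(u-K[0,2])/K[0,0]*D,(v-K[1,2])/K[1,1]*D,D],-1); return P@M.T+p
def proj(c,X):
    K,p,M=c; q=K@(M.T@(np.array(X)-p)); return q[:2]/q[2]
def snap(n,f=None):
    c=cam(n); I,D=arm.capture(n)
    if f: cv2.imwrite(f"pics/{f}.png",I[:,:,::-1])
    return c,I,D
def st():
    s=arm.get_state(); print("t",round(s["time_s"],2),"tcp",np.round(s["ee_pos"],4),"q",np.round(s["orientation"],4),"F",np.round(s["contact_force"],1),"w",round(s["width"],4),"j",np.round(s["joint_pos"],3)); return s
E
python3 - <<'E'
from h import *
s=st(); print(Rq(s["orientation"]).as_matrix().round(3))
for n in("scene","top","wrist"):
    c,I,D=snap(n,n+"0"); print(n,c[0].round(1).tolist(),c[1].round(3),c[2].round(3).tolist(),(D>0).mean())
    np.savez(f"{n}0.npz",I=I,D=D,K=c[0],p=c[1],M=c[2])
E
```

```text
total 12
drwxr-xr-x  3 agent agent 4096 Dec  7 01:09 .
drwxr-xr-x 23 root  root  4096 Dec  7 01:09 ..
drwxr-xr-x  2 agent agent 4096 Dec  7 01:09 pics
t 0.0 tcp [0.2473 0.5189 0.3033] q [ 0.6895  0.1556  0.6898 -0.1564] F [ 0.1 -0.6  0.6] w 0.0851 j [ 0.992  0.151  1.438 -0.     1.554 -0.134]
[[-0.001  0.43   0.903]
 [-0.001  0.903 -0.43 ]
 [-1.    -0.001 -0.   ]]
scene [[476.3, 0.0, 310.8], [0.0, 476.3, 196.0], [0.0, 0.0, 1.0]] [1.227 0.552 0.934] [[-0.643, 0.537, -0.546], [0.765, 0.443, -0.467], [-0.009, -0.718, -0.696]] 0.99460546875
top [[375.5, 0.0, 319.8], [0.0, 375.5, 197.9], [0.0, 0.0, 1.0]] [ 0.455 -0.012  1.268] [[0.002, -0.997, 0.083], [-1.0, -0.001, 0.019], [-0.019, -0.083, -0.996]] 0.996078125
wrist [[283.9, 0.0, 321.8], [0.0, 283.9, 201.3], [0.0, 0.0, 1.0]] [0.179 0.552 0.374] [[0.431, 0.862, 0.268], [0.903, -0.411, -0.128], [-0.001, 0.297, -0.955]] 0.9960546875
```

View pics/top0.png

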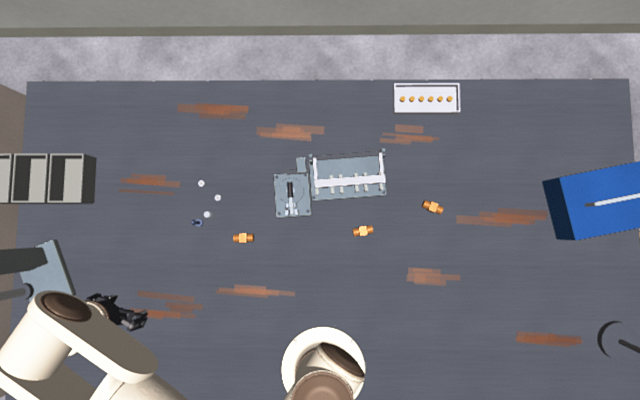

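View pics/scene0.png

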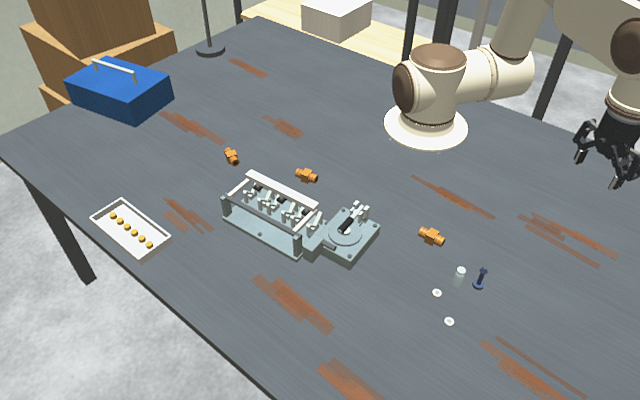

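View pics/wrist0.png

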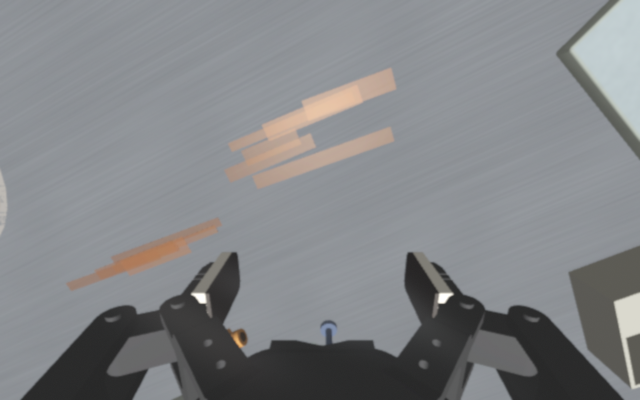

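```bash
python3 - <<'E'
from h import *
for n in("top","scene"):
    z=np.load(n+"0.npz"); c=(z["K"],z["p"],z["M"]); I=z["I"]; P=cloud(c,z["D"])
    h=cv2.cvtColor(I,cv2.COLOR_RGB2HSV)
    m=((h[...,0]>8)&(h[...,0]<25)&(h[...,1]>150)&(h[...,2]>140)&(P[...,0]<0.75)).astype(np.uint8)
    k,l,s,ce=cv2.connectedComponentsWithStats(m)
    for i in range(1,k):
        if s[i,4]>20:
            Q=P[l==i]; print(n,ce[i].round(1),s[i,4],"z med/max",np.median(Q[:,2]).round(3),np.percentile(Q[:,2],95).round(3),"onz15",onz(c,*ce[i],0.015 if n=="scene" else 0.026).round(3))
    if n=="top":
        for nm,(u0,u1,v0,v1) in {"clamp":(268,395,145,225)}.items():
            cv2.imwrite("pics/topcrop.png",cv2.resize(I[v0:v1,u0:u1,::-1],None,fx=6,fy=6,interpolation=cv2.INTER_CUBIC))
    else:
        cv2.imwrite("pics/scenecrop.png",cv2.resize(I[160:270,210:390,::-1],None,fx=4,fy=4,interpolation=cv2.INTER_CUBIC))
        
E
```

```text
top [235.9 238. ] 27 z med/max 0.025 0.03 onz15 [0.425 0.289 0.026]
scene [230.9 154.4] 94 z med/max 0.028 0.032 onz15 [ 0.521 -0.371  0.015]
scene [306.1 173.3] 100 z med/max 0.028 0.032 onz15 [ 0.442 -0.137  0.015]
scene [432.5 235.2] 127 z med/max 0.028 0.032 onz15 [0.418 0.266 0.015]
```

View pics/topcrop.png

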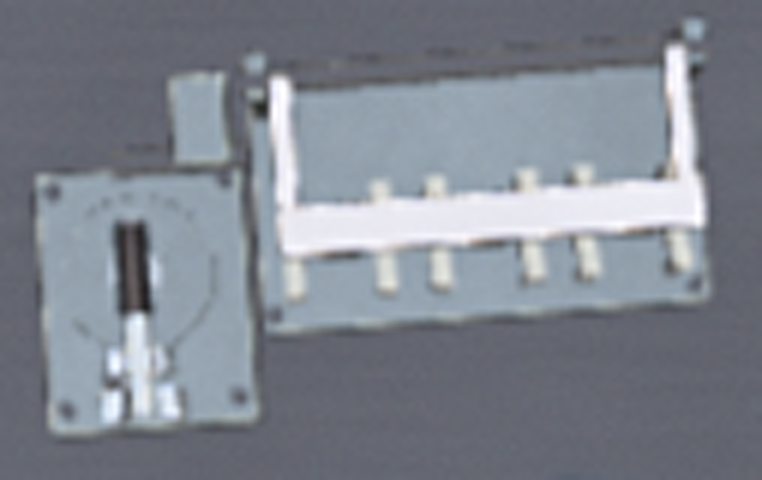

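View pics/scenecrop.png

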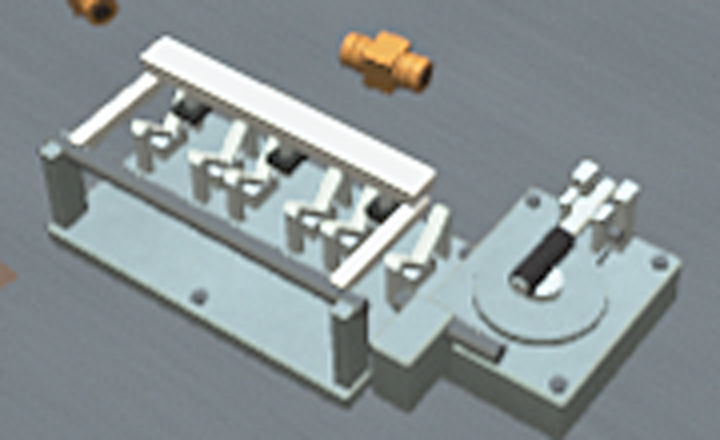

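```bash
python3 - <<'E'
from h import *
z=np.load("top0.npz"); c=(z["K"],z["p"],z["M"]);P=cloud(c,z["D"])
f=lambda a,b:(268+a/6-.4,145+b/6-.4)
print("grip",onz(c,*f(132,265),.087)); print("barL",onz(c,*f(285,232),.09),"barR",onz(c,*f(703,200),.09))
for a,b in [(285,232),(490,215),(690,200),(132,265),(133,240),(200,110)]:
    u,v=map(int,f(a,b)); print(a,b,P[v,u].round(3))
for uv in[(243.5,238),(363,231),(433,207.5)]: print(onz(c,*uv,.025).round(3))
E
```

```text
grip [0.58211915 0.10675813 0.087     ]
barL [0.59929706 0.02586777 0.09      ] barR [ 0.61622001 -0.19386965  0.09      ]
285 232 [0.598 0.026 0.105]
490 215 [ 0.608 -0.08   0.103]
690 200 [ 0.617 -0.183  0.108]
132 265 [0.584 0.108 0.09 ]
133 240 [0.598 0.109 0.085]
200 110 [0.672 0.076 0.067]
[0.425 0.264 0.025]
[ 0.449 -0.13   0.025]
[ 0.527 -0.361  0.025]
```

```bash
cat >> h.py <<'E'
TH=np.radians(4.4)
def rel(target,yaw=None,s=None,down=True,frame=None):
    """travel (tool axes) & turn for TCP target [x,y,z], tool-down with tool z heading yaw (deg)"""
    s=s or arm.get_state(); M=Rq(s["orientation"]).as_matrix()
    t=M.T@(np.array(target)-np.array(s["ee_pos"]))
    if yaw is not None:
        a=np.radians(yaw); zt=np.array([np.cos(a),np.sin(a),0]); xt=np.array([0,0,-1.]); yt=np.cross(zt,xt)
        w=np.degrees(R.from_matrix(M.T@np.stack([xt,yt,zt],1)).as_rotvec())
    else: w=np.zeros(3)
    print("travel",t.round(4).tolist(),"turn",w.round(2).tolist()); return t,w
E
python3 - <<'E'
from h import *
rel([0.47,0.06,0.25],4.4)
E
```

```text
travel [0.0537, -0.3185, 0.3984] turn [-29.88, -0.02, 0.05]
```

```bash
python3 -m jog '[{"turn":[-29.9,0,0],"travel":[0.054,-0.318,0.398],"hand":0.085},{"turn":[-29.9,0,0],"travel":[0.054,-0.318,0.398],"hand":0.085},{"turn":[-29.9,0,0],"travel":[0.054,-0.318,0.398],"hand":0.085},{"turn":[-29.9,0,0],"travel":[0.054,-0.318,0.398],"hand":0.085},{"turn":[-29.9,0,0],"travel":[0.054,-0.318,0.398],"hand":0.085},{"turn":[-29.9,0,0],"travel":[0.054,-0.318,0.398],"hand":0.085},{"turn":[-29.9,0,0],"travel":[0.054,-0.318,0.398],"hand":0.085},{"turn":[-29.9,0,0],"travel":[0.054,-0.318,0.398],"hand":0.085},{"turn":[-29.9,0,0],"travel":[0.054,-0.318,0.398],"hand":0.085},{"turn":[-29.9,0,0],"travel":[0.054,-0.318,0.398],"hand":0.085},{"turn":[-29.9,0,0],"travel":[0.054,-0.318,0.398],"hand":0.085},{"turn":[-29.9,0,0],"travel":[0.054,-0.318,0.398],"hand":0.085},{"turn":[-29.9,0,0],"travel":[0.054,-0.318,0.398],"hand":0.085},{"turn":[-29.9,0,0],"travel":[0.054,-0.318,0.398],"hand":0.085},{"turn":[-29.9,0,0],"travel":[0.054,-0.318,0.398],"hand":0.085},{"turn":[-29.9,0,0],"travel":[0.054,-0.318,0.398],"hand":0.085}]'
python3 - <<'E'
from h import *
st(); c,I,D=snap("wrist","w1"); np.savez("w1.npz",I=I,D=D,K=c[0],p=c[1],M=c[2])
E
```

```text
time_s: 1.75
ee_pos: [0.4696, 0.0615, 0.2501]
orientation: [0.707, -0.028, 0.706, 0.028]
contact_force: [-0.4, 0.1, -0.2]
width: 0.085
t 1.75 tcp [0.4696 0.0615 0.2501] q [ 0.7067 -0.0278  0.7065  0.0277] F [-0.4  0.1 -0.2] w 0.085 j [-0.033 -0.037  1.745 -0.     1.434 -1.682]
```

View pics/w1.png

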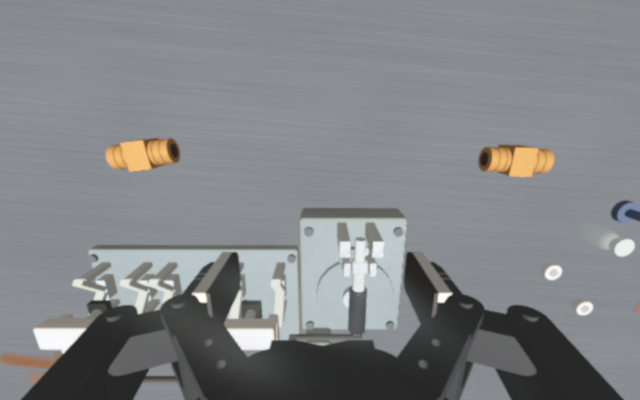

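```bash
python3 -m jog '[{"turn":[0,0,0],"travel":[0,0,0.05],"hand":0.085},{"turn":[0,0,0],"travel":[0,0,0.09],"hand":0.085},{"turn":[0,0,0],"travel":[0,0,0.11],"hand":0.085},{"turn":[0,0,0],"travel":[0,0,0.11],"hand":0.085},{"turn":[0,0,0],"travel":[0,0,0.11],"hand":0.085}]'
python3 - <<'E'
from h import *
st(); c,I,D=snap("wrist","w2"); np.savez("w2.npz",I=I,D=D,K=c[0],p=c[1],M=c[2])
cv2.imwrite("pics/w2c.png",cv2.resize(I[90:260,70:440,::-1],None,fx=2,fy=2,interpolation=cv2.INTER_CUBIC))
E
```

```text
time_s: 2.3
ee_pos: [0.5793, 0.0695, 0.2494]
orientation: [0.706, -0.027, 0.707, 0.027]
contact_force: [-0.1, 0.8, 0.1]
width: 0.0851
t 2.3 tcp [0.5793 0.0695 0.2494] q [ 0.7062 -0.0274  0.707   0.0274] F [-0.1  0.8  0.1] w 0.0851 j [-0.013  0.192  1.499 -0.     1.451 -1.661]
```

View pics/w2c.png

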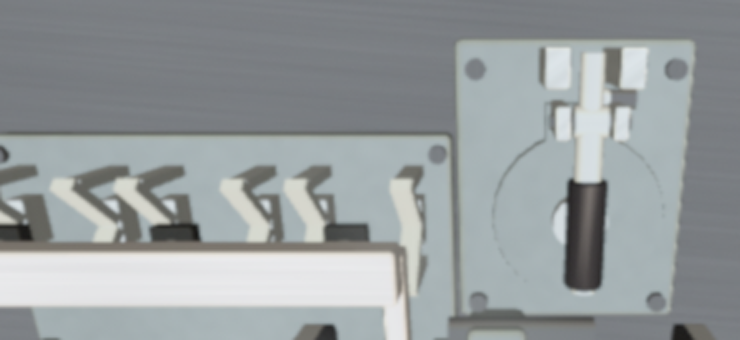

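```bash
python3 - <<'E'
from h import *
def L(f):
    z=np.load(f+".npz"); return (z["K"],z["p"],z["M"]),z["I"],z["D"]
ends={}
for f,(u0,u1,v0,v1) in {"w1":(335,385,270,345),"w2":(345,385,170,245)}.items():
    c,I,D=L(f); P=cloud(c,D); g=I.max(2).astype(int)
    m=np.zeros(g.shape,np.uint8); m[v0:v1,u0:u1]=(g[v0:v1,u0:u1]<85)
    k,l,s,ce=cv2.connectedComponentsWithStats(m); i=1+np.argmax(s[1:,4]); print(f,s[i],ce[i].round(1))
    ys,xs=np.where(l==i); r=cv2.minAreaRect(np.stack([xs,ys],1).astype(np.float32)); print(r)
    Q=P[l==i]; print("depth med",np.median(Q,0).round(4),"top z",np.percentile(Q[:,2],[50,90]).round(4))
    top=ys.min(); ends[f]=[(c,xs[ys<=top+1].mean(),top-0.5)]
    ends[f].append((c,ce[i][0],ce[i][1]))
def tri(a,b):
    (p,d),(q,e)=ray(*a),ray(*b); A=np.stack([d,-e],1); t=np.linalg.lstsq(A,q-p,rcond=None)[0]
    x,y=p+t[0]*d,q+t[1]*e; return (x+y)/2,np.linalg.norm(x-y)
for a,b in zip(ends["w1"],ends["w2"]): print(tri(a,b))
# clamp geometry from w2 depth
c,I,D=L("w2");P=cloud(c,D)
pix=lambda a,b:(int(70+a/2),int(90+b/2))
for nm,(a,b) in dict(sleeve=(587,235),tang=(592,90),postL=(557,65),postR=(633,65),plate=(500,110),wheel=(520,200),vtop0=(402,190),vt1=(300,188),vt1b=(235,188),bar=(200,285),base=(100,150)).items():
    u,v=pix(a,b); print(nm,P[v,u].round(4))
E
```

```text
w1 [335 341  38   4 135] [355.4 342.6]
((353.5, 342.5), (3.0, 37.0), 90.0)
depth med [0.4592 0.0717 0.2514] top z [0.2514 0.2522]
w2 [353 180  20  54 735] [361.8 208.7]
((362.5, 206.5), (53.0, 19.0), 90.0)
depth med [0.5814 0.1046 0.0855] top z [0.0855 0.087 ]
(array([0.53704842, 0.08999128, 0.16698209]), np.float64(0.0028596517985590856))
(array([0.56192834, 0.0955584 , 0.14262028]), np.float64(0.00022267273320133863))
sleeve [0.5782 0.1059 0.0878]
tang [0.5182 0.1017 0.0832]
postL [0.509  0.0855 0.089 ]
postR [0.5068 0.1154 0.0882]
plate [0.5336 0.0651 0.0401]
wheel [0.5743 0.078  0.0536]
vtop0 [0.5722 0.0218 0.0593]
vt1 [ 0.5744 -0.0254  0.0614]
vt1b [ 0.5773 -0.0569  0.0597]
bar [ 0.6046 -0.0502  0.1086]
base [ 0.5739 -0.1478  0.0162]
```

```bash
python3 - <<'E'
from h import *
def L(f):
    z=np.load(f+".npz"); return (z["K"],z["p"],z["M"]),z["I"],z["D"]
ends={}
for f,(u0,u1,v0,v1) in {"w1":(345,372,275,336),"w2":(345,385,170,245)}.items():
    c,I,D=L(f); P=cloud(c,D); g=I.max(2).astype(int)
    m=np.zeros(g.shape,np.uint8); m[v0:v1,u0:u1]=(g[v0:v1,u0:u1]<95)
    k,l,s,ce=cv2.connectedComponentsWithStats(m); i=1+np.argmax(s[1:,4])
    ys,xs=np.where(l==i); t,b=ys.min(),ys.max(); print(f,t,b,[ (xs[ys==y].min(),xs[ys==y].max()) for y in (t+3,(t+b)//2,b-3)])
    ends[f]=[(c,(xs[ys==t+4].min()+xs[ys==t+4].max())/2,t-.5),(c,(xs[ys==b-4].min()+xs[ys==b-4].max())/2,b+.5)]
    for e in ends[f]: print("  on z.078",onz(*e,.078).round(4),"z.087",onz(*e,.087).round(4))
def tri(a,b):
    (p,d),(q,e)=ray(*a),ray(*b); A=np.stack([d,-e],1); t=np.linalg.lstsq(A,q-p,rcond=None)[0]
    x,y=p+t[0]*d,q+t[1]*e; return ((x+y)/2).round(4),np.linalg.norm(x-y).round(4)
for a,b in zip(ends["w1"],ends["w2"]): print(tri(a,b))
c,I,D=L("w2");P=cloud(c,D)
# V plates
m=((P[...,2]>.057)&(P[...,2]<.0635)&(P[...,1]<.04)&(P[...,0]<.60)).astype(np.uint8)
k,l,s,ce=cv2.connectedComponentsWithStats(m)
for i in range(1,k):
    if s[i,4]>25: print("V",s[i],np.median(P[l==i],0).round(4),P[l==i].min(0).round(4),P[l==i].max(0).round(4))
# wheel and posts
for nm,lo,hi,xr,yr in [("post",.084,.092,(.49,.53),(.07,.13)),("plate",.036,.043,(.45,.7),(.03,.2)),("base",.013,.019,(.5,.7),(-.3,.05))]:
    m=((P[...,2]>lo)&(P[...,2]<hi)&(P[...,0]>xr[0])&(P[...,0]<xr[1])&(P[...,1]>yr[0])&(P[...,1]<yr[1])).astype(np.uint8)
    k,l,s,ce=cv2.connectedComponentsWithStats(m)
    for i in range(1,k):
        if s[i,4]>25:
            print(nm,s[i],np.median(P[l==i],0).round(4),P[l==i].min(0).round(4),P[l==i].max(0).round(4))
E
```

```text
w1 289 335 [(np.int64(351), np.int64(353)), (np.int64(350), np.int64(364)), (np.int64(351), np.int64(362))]
  on z.078 [0.5572 0.0996 0.078 ] z.087 [0.5512 0.098  0.087 ]
  on z.078 [0.6136 0.1106 0.078 ] z.087 [0.6054 0.1086 0.087 ]
w2 180 234 [(np.int64(354), np.int64(372)), (np.int64(354), np.int64(371)), (np.int64(353), np.int64(369))]
  on z.078 [0.5563 0.1046 0.078 ] z.087 [0.5543 0.1031 0.087 ]
  on z.078 [0.6081 0.109  0.078 ] z.087 [0.6042 0.1073 0.087 ]
(array([0.5557, 0.1017, 0.0806]), np.float64(0.0049))
(array([0.6031, 0.1074, 0.0895]), np.float64(0.0011))
V [ 41 180  15   8  80] [ 0.5873 -0.1879  0.0587] [ 0.5837 -0.1951  0.0571] [ 0.5913 -0.1821  0.0613]
V [ 95 180  13   9  79] [ 0.5833 -0.1383  0.0584] [ 0.58  -0.144  0.057] [ 0.588  -0.1333  0.0607]
V [127 180  13   8  77] [ 0.5811 -0.1085  0.0588] [ 0.5777 -0.1138  0.057 ] [ 0.5851 -0.1033  0.0612]
V [180 180  12   9  69] [ 0.5771 -0.059   0.0588] [ 0.5738 -0.064   0.0571] [ 0.582  -0.0538  0.0604]
V [212 180  12   9  74] [ 0.575  -0.0292  0.0585] [ 0.5717 -0.0343  0.057 ] [ 0.5795 -0.0239  0.0614]
V [265 180  11   
[... 574 characters left out ...]
121  138 7710] [0.5466 0.0802 0.0401] [0.4937 0.041  0.036 ] [0.6433 0.1651 0.043 ]
plate [284 267  11  18  50] [0.6729 0.0433 0.0394] [0.6715 0.0353 0.036 ] [0.6899 0.0475 0.0429]
base [  63  157  235  122 8476] [ 0.5829 -0.0519  0.0162] [ 0.5518 -0.2097  0.013 ] [0.6996 0.0471 0.019 ]
base [115 181  13   9  69] [ 0.5964 -0.1488  0.016 ] [ 0.591  -0.1563  0.0143] [ 0.6012 -0.1418  0.0189]
base [137 195  10  16  89] [ 0.6152 -0.1306  0.0164] [ 0.606  -0.1331  0.0145] [ 0.6243 -0.1245  0.019 ]
base [  86  243  178   35 4245] [ 0.6787 -0.0994  0.0162] [ 0.6541 -0.2015  0.0139] [0.7    0.0079 0.0189]
base [296 262   2  17  33] [0.6866 0.048  0.0155] [0.6766 0.0469 0.0139] [0.6992 0.0492 0.0182]
```

```bash
python3 - <<'E'
from h import *
z=np.load("w2.npz"); c=(z["K"],z["p"],z["M"]);P=cloud(c,z["D"]);I=z["I"]
th=np.radians(4.45); ex=np.array([np.cos(th),np.sin(th)]); ey=np.array([-ex[1],ex[0]])
o=np.array([.5815,.1063]); Q=(P[...,:2]-o); X=Q@ex;Y=Q@ey;Z=P[...,2]
for nm,m in dict(lugL=(Z>.083)&(X>-.062)&(X<-.03)&(Y<-.008)&(Y>-.03),lugR=(Z>.083)&(X>-.062)&(X<-.03)&(Y>.008)&(Y<.03),wheel=(abs(Z-.054)<.003)&(abs(Y)<.06)&(X<.06),plate=(abs(Z-.040)<.003),sleeve=(Z>.082)&(X>-.04)&(abs(Y)<.02),post=(Z>.084)&(X<-.062)&(abs(Y)<.03)).items():
    print(nm,m.sum(),*[np.percentile(a[m]*1000,[0.5,5,50,95,99.5]).round(1) for a in (X,Y,Z)])
E
```

```text
lugL 128 [-57.4 -57.  -50.4 -44.3 -43.5] [-14.8 -14.3 -11.8  -9.3  -9.2] [83.6 84.7 86.1 87.1 87.7]
lugR 134 [-57.3 -56.6 -50.8 -44.3 -43.4] [ 9.1  9.4 12.  14.8 15.2] [83.6 84.9 86.1 87.4 87.7]
wheel 4014 [-65.1 -35.5  -3.6  33.4  53.1] [-42.5 -35.4  -9.4  34.8  39.8] [51.9 53.  54.2 55.5 56.5]
plate 8604 [-83.3 -80.6 -28.3  53.8  99.1] [-301.3 -211.2  -29.    51.1  270.6] [37.2 38.4 40.1 41.5 42.8]
sleeve 10894 [-35.7 -23.9 -16.7   4.   21.7] [-19.8 -17.5   1.9  17.9  19.8] [ 82.6  85.3 245.8 272.2 275.5]
post 564 [-79.8 -79.1 -72.3 -65.4 -64.5] [-19.7 -18.9   5.9  19.1  20.1] [84.2 85.9 88.  89.3 89.9]
```

```bash
python3 - <<'E'
from h import *
rel([.5935,.1072,.17],4.45); rel([.5935,.1072,.133],4.45)
E
```

```text
travel [0.0797, 0.0365, 0.0175] turn [-0.01, -0.04, 0.0]
travel [0.1167, 0.0365, 0.0175] turn [-0.01, -0.04, 0.0]
```

```bash
python3 -m jog '[{"turn":[0,0,0],"travel":[0.03,0.036,0.017],"hand":0.04},{"turn":[0,0,0],"travel":[0.06,0.0365,0.0175],"hand":0.04},{"turn":[0,0,0],"travel":[0.085,0.0365,0.0175],"hand":0.04},{"turn":[0,0,0],"travel":[0.1,0.0365,0.0175],"hand":0.04},{"turn":[0,0,0],"travel":[0.116,0.0365,0.0175],"hand":0.04},{"turn":[0,0,0],"travel":[0.116,0.0365,0.0175],"hand":0.04},{"turn":[0,0,0],"travel":[0.116,0.0365,0.0175],"hand":0.04}]'
python3 - <<'E'
from h import *
st(); c,I,D=snap("wrist","w3")
E
```

```text
time_s: 3.05
ee_pos: [0.5941, 0.1068, 0.1349]
orientation: [0.707, -0.027, 0.706, 0.027]
contact_force: [0.0, -0.6, -0.0]
width: 0.04
t 3.05 tcp [0.5941 0.1068 0.1349] q [ 0.7068 -0.0272  0.7063  0.0271] F [ 0.  -0.6 -0. ] w 0.04 j [ 0.05   0.318  1.585 -0.     1.238 -1.597]
```

View pics/w3.png

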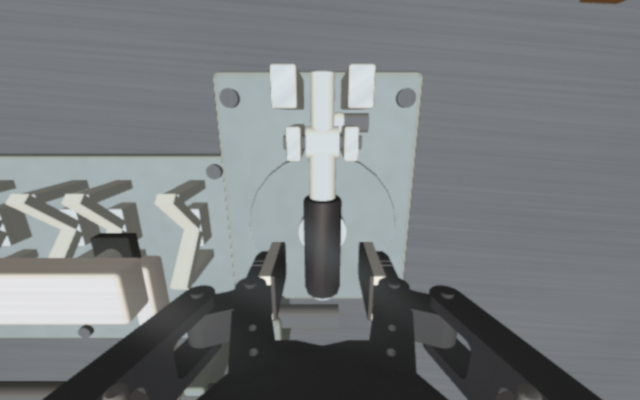

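```bash
python3 -m jog '[{"turn":[0,0,0],"travel":[0,0,0],"hand":0.01},{"turn":[0,0,0],"travel":[0,0,0],"hand":0.01},{"turn":[0,0,0],"travel":[0,0,0],"hand":0.01},{"turn":[0,0,0],"travel":[0,0,0],"hand":0.01}]' 40
```

```text
time_s: 3.5
ee_pos: [0.5945, 0.1069, 0.1345]
orientation: [0.707, -0.027, 0.706, 0.027]
contact_force: [0.5, -1.0, 5.2]
width: 0.0166
```

```bash
python3 -m jog '[{"turn":[0,0,0],"travel":[-0.008,0,-0.0005],"hand":0.01},{"turn":[0,0,0],"travel":[-0.016,0,-0.0021],"hand":0.01},{"turn":[0,0,0],"travel":[-0.0237,0,-0.0047],"hand":0.01},{"turn":[0,0,0],"travel":[-0.031,0,-0.0083],"hand":0.01},{"turn":[0,0,0],"travel":[-0.0377,0,-0.0128],"hand":0.01},{"turn":[0,0,0],"travel":[-0.0438,0,-0.0182],"hand":0.01},{"turn":[0,0,0],"travel":[-0.0492,0,-0.0243],"hand":0.01},{"turn":[0,0,0],"travel":[-0.0537,0,-0.031],"hand":0.01},{"turn":[0,0,0],"travel":[-0.0573,0,-0.0383],"hand":0.01},{"turn":[0,0,0],"travel":[-0.0599,0,-0.046],"hand":0.01},{"turn":[0,0,0],"travel":[-0.0615,0,-0.0539],"hand":0.01},{"turn":[0,0,0],"travel":[-0.062,0,-0.062],"hand":0.01},{"turn":[0,0,0],"travel":[-0.062,0,-0.064],"hand":0.01},{"turn":[0,0,0],"travel":[-0.062,0,-0.064],"hand":0.01}]'
python3 - <<'E'
from h import *
st(); c,I,D=snap("scene"); c2,I2,_=snap("wrist","w4")
cv2.imwrite("pics/s4.png",cv2.resize(I[120:270,210:400,::-1],None,fx=4,fy=4,interpolation=cv2.INTER_CUBIC))
E
```

```text
time_s: 4.9
ee_pos: [0.5303, 0.102, 0.1965]
orientation: [0.707, -0.027, 0.706, 0.027]
contact_force: [5.0, 0.8, 2.0]
width: 0.0161
t 4.9 tcp [0.5303 0.102  0.1965] q [ 0.7071 -0.0272  0.7061  0.0273] F [5.  0.8 2. ] w 0.0161 j [ 0.047  0.138  1.672  0.     1.329 -1.6  ]
```

View pics/s4.png

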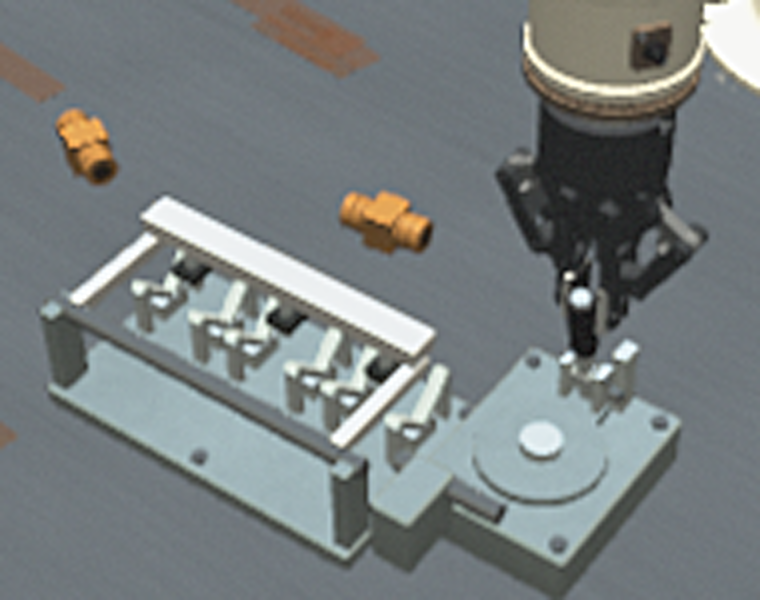

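View pics/w4.png

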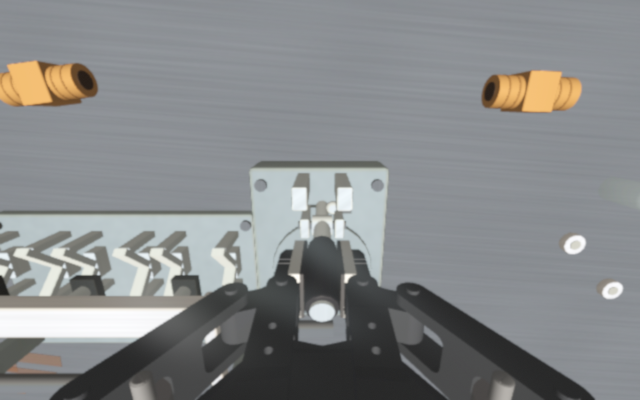

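```bash
python3 -m jog '[{"turn":[0,0,0],"travel":[0,-0.006,0.002],"hand":0.01},{"turn":[0,0,0],"travel":[0,-0.0129,0.0032],"hand":0.01},{"turn":[0,0,0],"travel":[0,-0.025,0.0082],"hand":0.01},{"turn":[0,0,0],"travel":[0,-0.0354,0.0161],"hand":0.01},{"turn":[0,0,0],"travel":[0,-0.0433,0.0265],"hand":0.01},{"turn":[0,0,0],"travel":[0,-0.0483,0.0386],"hand":0.01},{"turn":[0,0,0],"travel":[0,-0.05,0.0515],"hand":0.01}]'
python3 - <<'E'
from h import *
st(); c,I,D=snap("scene"); 
cv2.imwrite("pics/s5.png",cv2.resize(I[120:270,210:400,::-1],None,fx=4,fy=4,interpolation=cv2.INTER_CUBIC))
E
```

```text
time_s: 5.7
ee_pos: [0.585, 0.056, 0.1954]
orientation: [0.705, -0.027, 0.708, 0.028]
contact_force: [-11.9, 15.4, 6.2]
width: 0.0148
t 5.7 tcp [0.585  0.056  0.1954] q [ 0.7053 -0.0268  0.7079  0.0275] F [-11.9  15.4   6.2] w 0.0148 j [-3.600e-02  2.370e-01  1.557e+00  1.000e-03  1.351e+00 -1.684e+00]
```

View pics/s5.png

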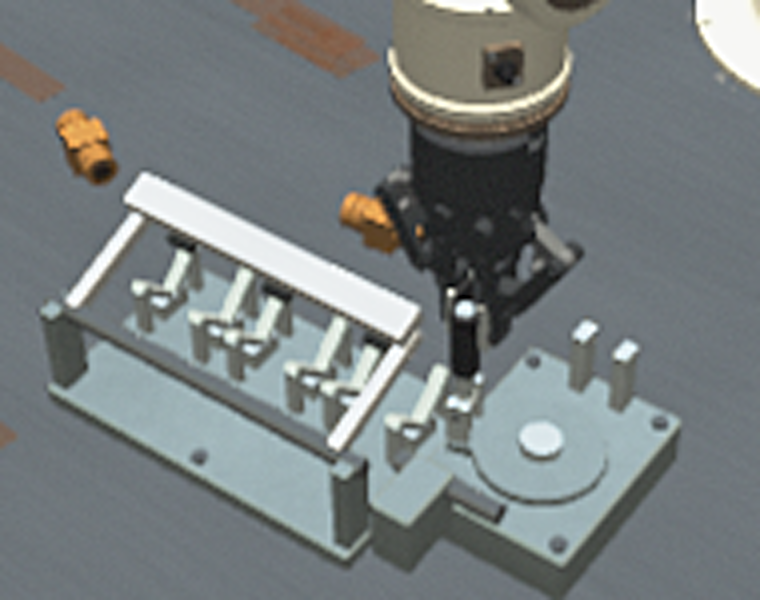

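```bash
python3 -m jog '[{"turn":[0,0,0],"travel":[0,0.0022,0.0129],"hand":0.01},{"turn":[0,0,0],"travel":[0,0.0072,0.025],"hand":0.01},{"turn":[0,0,0],"travel":[0,0.015,0.0354],"hand":0.01},{"turn":[0,0,0],"travel":[0,0.0254,0.0433],"hand":0.01},{"turn":[0,0,0],"travel":[0,0.0375,0.0483],"hand":0.01},{"turn":[0,0,0],"travel":[0,0.0504,0.05],"hand":0.01},{"turn":[0,0,0],"travel":[0,0.0633,0.0483],"hand":0.01},{"turn":[0,0,0],"travel":[0,0.0754,0.0433],"hand":0.01},{"turn":[0,0,0],"travel":[0,0.0857,0.0354],"hand":0.01},{"turn":[0,0,0],"travel":[0,0.0935,0.025],"hand":0.01},{"turn":[0,0,0],"travel":[0,0.0985,0.0129],"hand":0.01},{"turn":[0,0,0],"travel":[0,0.1,0],"hand":0.01},{"turn":[0,0,0],"travel":[0,0.0985,-0.0129],"hand":0.01},{"turn":[0,0,0],"travel":[0,0.0935,-0.025],"hand":0.01},{"turn":[0,0,0],"travel":[0,0.0856,-0.0354],"hand":0.01},{"turn":[0,0,0],"travel":[0,0.0752,-0.0433],"hand":0.01},{"turn":[0,0,0],"travel":[0,0.0631,-0.0483],"hand":0.01},{"turn":[0,0,0],"travel":[0,0.0502,-0.05],"hand":0.01},{"turn":[0,0,0],"travel":[0,0.0373,-0.0483],"hand":0.01},{"turn":[0,0,0],"travel":[0,0.0252,-0.0433],"hand":0.01}]'
python3 - <<'E'
from h import *
s=st(); print((np.array(s["ee_pos"])[:2]-[.5815,.1063])@np.array([[.997,-.0776],[.0776,.997]]))
c,I,D=snap("scene"); 
cv2.imwrite("pics/s6.png",cv2.resize(I[120:270,210:400,::-1],None,fx=4,fy=4,interpolation=cv2.INTER_CUBIC))
E
```

```text
time_s: 7.75
ee_pos: [0.5408, 0.0765, 0.196]
orientation: [0.707, -0.027, 0.707, 0.027]
contact_force: [0.9, 0.2, -0.2]
width: 0.0103
t 7.75 tcp [0.5408 0.0765 0.196 ] q [ 0.7066 -0.0271  0.7066  0.027 ] F [ 0.9  0.2 -0.2] w 0.0103 j [-0.     0.152  1.658 -0.     1.332 -1.648]
[-0.04285192 -0.02654016]
```

View pics/s6.png

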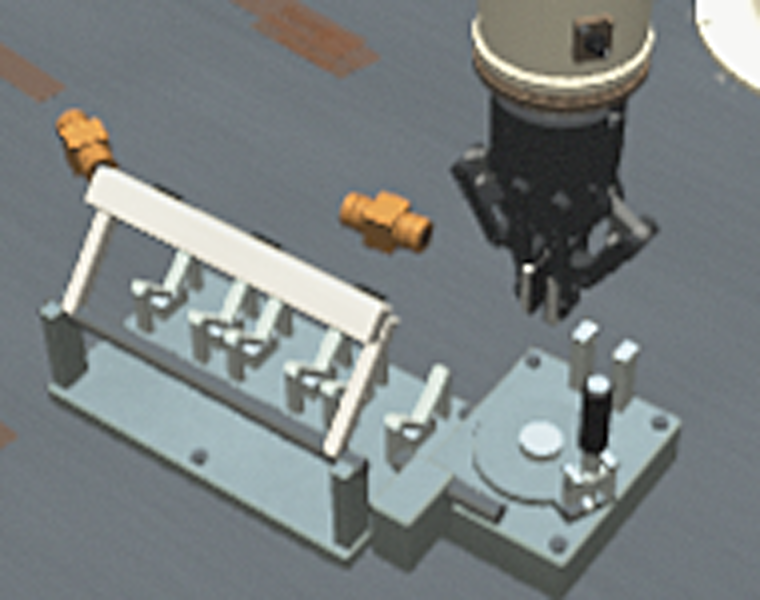

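```bash
python3 - <<'E'
from h import *
c,I,D=snap("scene"); P=cloud(c,D)
A=np.array([[.997,-.0776],[.0776,.997]]); o=np.array([.5815,.1063])
Q=(P[...,:2]-o)@A
m=(np.hypot(Q[...,0],Q[...,1])<.075)&(P[...,2]>.1)&(P[...,2]<.17)&(I.max(2)<90)
m[:, :330]=False
k,l,s,ce=cv2.connectedComponentsWithStats(m.astype(np.uint8))
for i in range(1,k):
    if s[i,4]>15: print(s[i],ce[i],np.median(Q[l==i],0).round(4),np.percentile(P[l==i][:,2],[5,95]).round(3))
for u,v in [(359.5,215),(359,222)]:
    X=onz(c,u,v,.155); print((X[:2]-o)@A)
E
```

```text
[341 181   6  19  67] [343.25373134 190.43283582] [-0.0384 -0.0329] [0.128 0.169]
[337 183   4  12  23] [338.43478261 188.34782609] [-0.0334 -0.0427] [0.137 0.168]
[348 188   6  12  50] [350.36 193.86] [-0.0354 -0.0102] [0.133 0.168]
[355 215   8  19 110] [358.26363636 224.94545455] [0.0251 0.0508] [0.107 0.153]
[0.01486795 0.0456597 ]
[0.03388061 0.0559692 ]
```

```bash
python3 -m jog '[{"turn":[0,0,0],"travel":[-0.03,0,0],"hand":0.03},{"turn":[8,0,0],"travel":[-0.055,0.01,0.01],"hand":0.055},{"turn":[16,0,0],"travel":[-0.055,0.03,0.03],"hand":0.055},{"turn":[24,0,0],"travel":[-0.055,0.05,0.05],"hand":0.055},{"turn":[32,0,0],"travel":[-0.055,0.0735,0.0615],"hand":0.055},{"turn":[40,0,0],"travel":[-0.055,0.0735,0.0615],"hand":0.055},{"turn":[48,0,0],"travel":[-0.055,0.0735,0.0615],"hand":0.055},{"turn":[56,0,0],"travel":[-0.055,0.0735,0.0615],"hand":0.055},{"turn":[64,0,0],"travel":[-0.055,0.0735,0.0615],"hand":0.055},{"turn":[72,0,0],"travel":[-0.055,0.0735,0.0615],"hand":0.055},{"turn":[80,0,0],"travel":[-0.055,0.0735,0.0615],"hand":0.055},{"turn":[88,0,0],"travel":[-0.055,0.0735,0.0615],"hand":0.055},{"turn":[92,0,0],"travel":[-0.055,0.0735,0.0615],"hand":0.055},{"turn":[92,0,0],"travel":[-0.055,0.0735,0.0615],"hand":0.055}]'
python3 - <<'E'
from h import *
st(); c,I,D=snap("wrist","w7"); A=np.array([[.997,-.0776],[.0776,.997]]); o=np.array([.5815,.1063]); P=cloud(c,D)
Q=(P[...,:2]-o)@A
m=(P[...,2]>.148)&(P[...,2]<.165)&(np.hypot(Q[...,0]-.019,Q[...,1]-.047)<.02)
print(m.sum(),np.median(Q[m],0),np.median(P[m][:,2]))
E
```

```text
time_s: 9.25
ee_pos: [0.5963, 0.1561, 0.2507]
orientation: [0.51, 0.49, 0.51, -0.49]
contact_force: [0.4, 0.9, -0.2]
width: 0.055
t 9.25 tcp [0.5963 0.1561 0.2507] q [ 0.5101  0.4895  0.5102 -0.4897] F [ 0.4  0.9 -0.2] w 0.055 j [0.131 0.259 1.416 0.    1.468 0.09 ]
564 [0.01870221 0.04860119] 0.15373241512895985
```

View pics/w7.png

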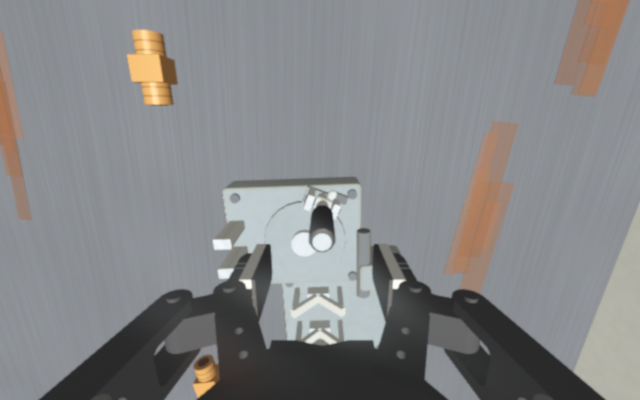

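```bash
python3 -m jog '[{"turn":[0,0,0],"travel":[0.03,0,0],"hand":0.055},{"turn":[0,0,0],"travel":[0.055,0,0],"hand":0.055},{"turn":[0,0,0],"travel":[0.055,0,0],"hand":0.055},{"turn":[0,0,0],"travel":[0.055,0,0],"hand":0.01},{"turn":[0,0,0],"travel":[0.055,0,0],"hand":0.01},{"turn":[0,0,0],"travel":[0.055,0,0],"hand":0.01},{"turn":[0,0,0],"travel":[0.055,0,0],"hand":0.01},{"turn":[0,0,0],"travel":[0.055,0,0],"hand":0.01}]' 80
python3 - <<'E'
from h import *
# seg A rows: phi 248.5 -> 394, in tool axes
s=st(); M=Rq(s["orientation"]).as_matrix(); o=np.array([.5815,.1063]); th=np.radians(4.45)
p0=np.array(s["ee_pos"])[:2]; print(np.linalg.norm(p0-o), np.degrees(np.arctan2(*(p0-o)[::-1])-th)+180)
for i,ph in enumerate(np.arange(258.5,399,10)):
    a=np.radians(ph+180)+th; d=np.append(o+.05*np.array([np.cos(a),np.sin(a)])-p0,0); t=M.T@d; print(ph,-7*(i+1),t.round(4).tolist())
E
```

```text
time_s: 10.1
ee_pos: [0.5965, 0.156, 0.1977]
orientation: [0.511, 0.49, 0.51, -0.489]
contact_force: [-2.7, -0.3, 7.7]
width: 0.0155
t 10.1 tcp [0.5965 0.156  0.1977] q [ 0.511   0.4898  0.51   -0.4887] F [-2.7 -0.3  7.7] w 0.0155 j [ 0.131  0.29   1.486 -0.     1.364  0.088]
0.05188681113935593 248.80349973522675
258.5 -7 [-0.0, -0.0088, -0.0003]
268.5 -14 [-0.0, -0.0175, -0.001]
278.5 -21 [-0.0001, -0.0262, -0.0002]
288.5 -28 [-0.0001, -0.0346, 0.0022]
298.5 -35 [-0.0001, -0.0424, 0.0059]
308.5 -42 [-0.0001, -0.0495, 0.011]
318.5 -49 [-0.0001, -0.0556, 0.0172]
328.5 -56 [-0.0001, -0.0606, 0.0244]
338.5 -63 [-0.0001, -0.0642, 0.0323]
348.5 -70 [-0.0001, -0.0664, 0.0408]
358.5 -77 [-0.0001, -0.0671, 0.0494]
368.5 -84 [-0.0001, -0.0662, 0.0581]
378.5 -91 [-0.0001, -0.0639, 0.0665]
388.5 -98 [-0.0001, -0.0601, 0.0744]
398.5 -105 [-0.0001, -0.0551, 0.0815]
```

```bash
python3 -m jog '[{"turn":[-7,0,0],"travel":[0,-0.0088,-0.0003],"hand":0.01},{"turn":[-14,0,0],"travel":[0,-0.0175,-0.001],"hand":0.01},{"turn":[-21,0,0],"travel":[0,-0.0262,-0.0002],"hand":0.01},{"turn":[-28,0,0],"travel":[0,-0.0346,0.0022],"hand":0.01},{"turn":[-35,0,0],"travel":[0,-0.0424,0.0059],"hand":0.01},{"turn":[-42,0,0],"travel":[0,-0.0495,0.011],"hand":0.01},{"turn":[-49,0,0],"travel":[0,-0.0556,0.0172],"hand":0.01},{"turn":[-56,0,0],"travel":[0,-0.0606,0.0244],"hand":0.01},{"turn":[-63,0,0],"travel":[0,-0.0642,0.0323],"hand":0.01},{"turn":[-70,0,0],"travel":[0,-0.0664,0.0408],"hand":0.01},{"turn":[-77,0,0],"travel":[0,-0.0671,0.0494],"hand":0.01},{"turn":[-84,0,0],"travel":[0,-0.0662,0.0581],"hand":0.01},{"turn":[-91,0,0],"travel":[0,-0.0639,0.0665],"hand":0.01},{"turn":[-98,0,0],"travel":[0,-0.0601,0.0744],"hand":0.01},{"turn":[-105,0,0],"travel":[0,-0.0551,0.0815],"hand":0.01}]'
python3 - <<'E'
from h import *
s=st();  o=np.array([.5815,.1063]); th=np.radians(4.45)
p0=np.array(s["ee_pos"])[:2]; print(np.linalg.norm(p0-o), np.degrees(np.arctan2(*(p0-o)[::-1])-th)+180)
c,I,D=snap("scene"); 
cv2.imwrite("pics/s8.png",cv2.resize(I[120:270,210:400,::-1],None,fx=4,fy=4,interpolation=cv2.INTER_CUBIC))
E
```

```text
time_s: 11.6
ee_pos: [0.544, 0.0717, 0.1975]
orientation: [0.698, -0.109, 0.699, 0.109]
contact_force: [-11.5, -2.7, 13.3]
width: 0.0155
t 11.6 tcp [0.544  0.0717 0.1975] q [ 0.6984 -0.1092  0.6989  0.1088] F [-11.5  -2.7  13.3] w 0.0155 j [-9.000e-03  1.560e-01  1.650e+00 -1.000e-03  1.336e+00 -1.889e+00]
0.05104582531357277 38.24669986194661
```

View pics/s8.png

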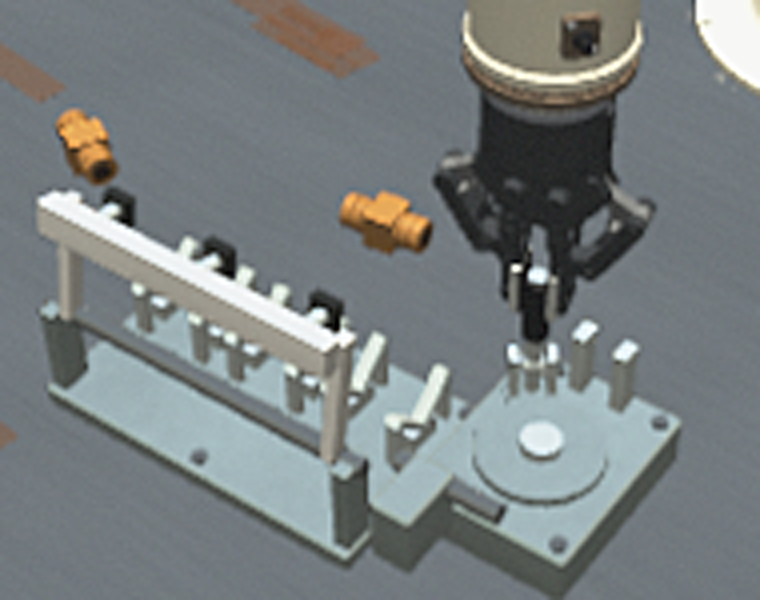

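```bash
python3 -m jog '[{"turn":[0,0,0],"travel":[0,0,0],"hand":0.055},{"turn":[0,0,0],"travel":[0,0,0],"hand":0.055},{"turn":[8,0,0],"travel":[0,0,0],"hand":0.055},{"turn":[16,0,0],"travel":[0,0,0],"hand":0.055},{"turn":[24,0,0],"travel":[0,0,0],"hand":0.055},{"turn":[32,0,0],"travel":[0,0,0],"hand":0.055},{"turn":[40,0,0],"travel":[0,0,0],"hand":0.055},{"turn":[48,0,0],"travel":[0,0,0],"hand":0.055},{"turn":[56,0,0],"travel":[0,0,0],"hand":0.055},{"turn":[64,0,0],"travel":[0,0,0],"hand":0.055},{"turn":[72,0,0],"travel":[0,0,0],"hand":0.055},{"turn":[80,0,0],"travel":[0,0,0],"hand":0.055},{"turn":[88,0,0],"travel":[0,0,0],"hand":0.055},{"turn":[96,0,0],"travel":[0,0,0],"hand":0.055},{"turn":[104,0,0],"travel":[0,0,0],"hand":0.055},{"turn":[112,0,0],"travel":[0,0,0],"hand":0.055},{"turn":[120,0,0],"travel":[0,0,0],"hand":0.055},{"turn":[125,0,0],"travel":[0,0,0],"hand":0.055}]'
python3 -m jog '[{"turn":[0,0,0],"travel":[0,0,0],"hand":0.01},{"turn":[0,0,0],"travel":[0,0,0],"hand":0.01},{"turn":[0,0,0],"travel":[0,0,0],"hand":0.01},{"turn":[0,0,0],"travel":[0,0,0],"hand":0.01},{"turn":[0,0,0],"travel":[0,0,0],"hand":0.01}]' 80
python3 - <<'E'
from h import *
s=st(); M=Rq(s["orientation"]).as_matrix(); o=np.array([.5815,.1063]); th=np.radians(4.45)
p0=np.array(s["ee_pos"])[:2]; print(np.linalg.norm(p0-o), np.degrees(np.arctan2(*(p0-o)[::-1])-th)+180)
for i,ph in enumerate(np.append(np.arange(408,542,10),[541,541])):
    a=np.radians(ph+180)+th; d=np.append(o+.0505*np.array([np.cos(a),np.sin(a)])-p0,0); t=M.T@d; print(ph,-8*(i+1),t.round(4).tolist())
E
```

```text
time_s: 13.45
ee_pos: [0.5446, 0.0724, 0.1963]
orientation: [0.416, 0.572, 0.416, -0.572]
contact_force: [0.0, 0.3, 0.6]
width: 0.0548
time_s: 13.95
ee_pos: [0.5449, 0.0723, 0.1964]
orientation: [0.418, 0.571, 0.418, -0.57]
contact_force: [2.6, 1.8, 6.0]
width: 0.0158
t 13.95 tcp [0.5449 0.0723 0.1964] q [ 0.4182  0.5708  0.4177 -0.57  ] F [2.6 1.8 6. ] w 0.0158 j [-0.008  0.158  1.65   0.     1.332  0.298]
0.049999491429312634 38.41331778266391
408 -8 [0.0, 0.0074, 0.004]
418 -16 [0.0, 0.0159, 0.0063]
428 -24 [0.0, 0.0247, 0.007]
438 -32 [0.0, 0.0335, 0.0063]
448 -40 [0.0, 0.042, 0.004]
458 -48 [0.0001, 0.0499, 0.0003]
468 -56 [0.0001, 0.0571, -0.0048]
478 -64 [0.0001, 0.0634, -0.011]
488 -72 [0.0001, 0.0684, -0.0182]
498 -80 [0.0001, 0.0721, -0.0262]
508 -88 [0.0001, 0.0744, -0.0347]
518 -96 [0.0001, 0.0752, -0.0435]
528 -104 [0.0001, 0.0744, -0.0522]
538 -112 [0.0001, 0.0722, -0.0607]
541 -120 [0.0001, 0.0712, -0.0632]
541 -128 [0.0001, 0.0712, -0.0632]
```

```bash
python3 -m jog '[{"turn":[-8,0,0],"travel":[0,0.0074,0.004],"hand":0.01},{"turn":[-16,0,0],"travel":[0,0.0159,0.0063],"hand":0.01},{"turn":[-24,0,0],"travel":[0,0.0247,0.007],"hand":0.01},{"turn":[-32,0,0],"travel":[0,0.0335,0.0063],"hand":0.01},{"turn":[-40,0,0],"travel":[0,0.042,0.004],"hand":0.01},{"turn":[-48,0,0],"travel":[0,0.0499,0.0003],"hand":0.01},{"turn":[-56,0,0],"travel":[0,0.0571,-0.0048],"hand":0.01},{"turn":[-64,0,0],"travel":[0,0.0634,-0.011],"hand":0.01},{"turn":[-72,0,0],"travel":[0,0.0684,-0.0182],"hand":0.01},{"turn":[-80,0,0],"travel":[0,0.0721,-0.0262],"hand":0.01},{"turn":[-88,0,0],"travel":[0,0.0744,-0.0347],"hand":0.01},{"turn":[-96,0,0],"travel":[0,0.0752,-0.0435],"hand":0.01},{"turn":[-104,0,0],"travel":[0,0.0744,-0.0522],"hand":0.01},{"turn":[-112,0,0],"travel":[0,0.0722,-0.0607],"hand":0.01},{"turn":[-112,0,0],"travel":[0,0.0712,-0.0632],"hand":0.01},{"turn":[-112,0,0],"travel":[0,0.0712,-0.0632],"hand":0.01}]'
python3 - <<'E'
from h import *
s=st();  o=np.array([.5815,.1063]); th=np.radians(4.45)
p0=np.array(s["ee_pos"])[:2]; print(np.linalg.norm(p0-o), np.degrees(np.arctan2(*(p0-o)[::-1])-th)+180)
c,I,D=snap("scene"); 
cv2.imwrite("pics/s9.png",cv2.resize(I[120:270,210:400,::-1],None,fx=4,fy=4,interpolation=cv2.INTER_CUBIC))
E
```

```text
time_s: 15.55
ee_pos: [0.6303, 0.1095, 0.1962]
orientation: [0.705, -0.029, 0.708, 0.026]
contact_force: [-15.1, -14.4, 13.9]
width: 0.0158
t 15.55 tcp [0.6303 0.1095 0.1962] q [ 0.7053 -0.0289  0.7078  0.0262] F [-15.1 -14.4  13.9] w 0.0158 j [ 0.053  0.34   1.423 -0.004  1.382 -1.595]
0.048952665213172535 179.3007631848689
```

View pics/s9.png

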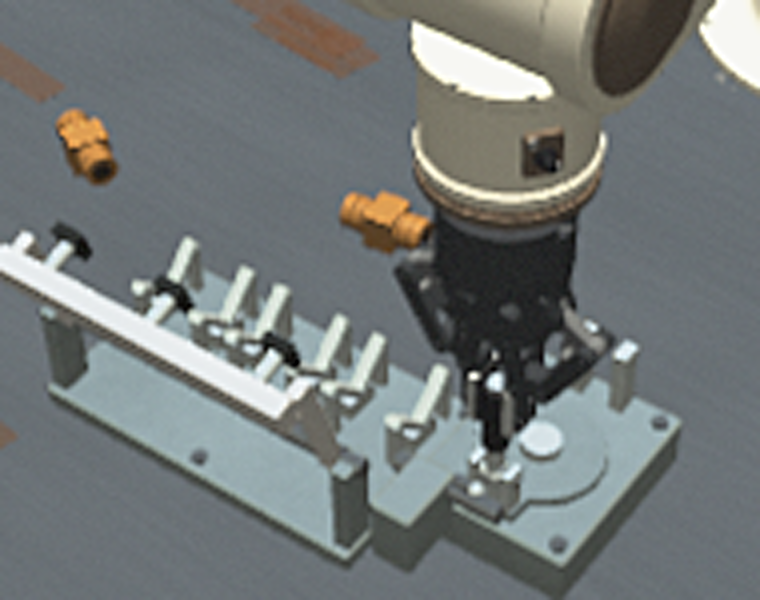

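```bash
python3 -m jog '[{"turn":[0,0,0],"travel":[0,0.0005,0],"hand":0.06},{"turn":[0,0,0],"travel":[0,0,0],"hand":0.06},{"turn":[0,0,0],"travel":[-0.045,0,0],"hand":0.06},{"turn":[0,0,0],"travel":[-0.09,0,0],"hand":0.085},{"turn":[0,0,0],"travel":[-0.105,-0.05,0.01],"hand":0.085},{"turn":[0,0,0],"travel":[-0.105,-0.1,0.02],"hand":0.085},{"turn":[0,0,0],"travel":[-0.105,-0.15,0.03],"hand":0.085},{"turn":[0,0,0],"travel":[-0.105,-0.17,0.03],"hand":0.085},{"turn":[0,0,0],"travel":[-0.105,-0.17,0.03],"hand":0.085},{"turn":[0,0,0],"travel":[-0.105,-0.17,0.03],"hand":0.085}]'
python3 - <<'E'
from h import *
st(); c,I,D=snap("wrist","w10"); np.savez("w10.npz",I=I,D=D,K=c[0],p=c[1],M=c[2])
E
```

```text
time_s: 16.6
ee_pos: [0.6744, -0.0565, 0.3004]
orientation: [0.706, -0.027, 0.707, 0.027]
contact_force: [0.4, 1.0, -0.2]
width: 0.0854
t 16.6 tcp [ 0.6744 -0.0565  0.3004] q [ 0.7063 -0.0268  0.7069  0.0271] F [ 0.4  1.  -0.2] w 0.0854 j [-0.197  0.367  1.175  0.     1.6   -1.845]
```

View pics/w10.png

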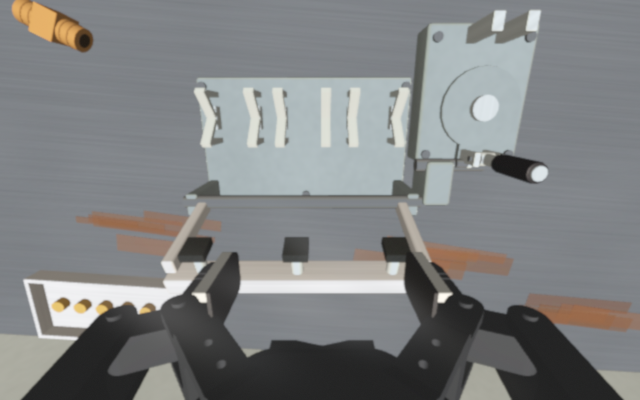

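```bash
python3 - <<'E'
from h import *
z=np.load("w10.npz"); c=(z["K"],z["p"],z["M"]);P=cloud(c,z["D"]);I=z["I"]
m=((P[...,2]>.0565)&(P[...,2]<.063)&(P[...,1]<.05)&(P[...,1]>-.23)&(P[...,0]<.65)&(P[...,0]>.55)).astype(np.uint8)
k,l,s,ce=cv2.connectedComponentsWithStats(m); pts=[]
for i in range(1,k):
    if s[i,4]>15: 
        q=P[l==i]; pts.append(q.mean(0)); print("V",s[i],q.mean(0).round(4),q[:,0].min().round(4),q[:,0].max().round(4))
# V region: all points z>.03 over V area, profile of z along X' for each plate
pts=np.array(pts)
th=np.radians(4.45); A=np.array([[np.cos(th),-np.sin(th)],[np.sin(th),np.cos(th)]]) 
Q=P[...,:2]@A; print((pts[:,:2]@A).round(4))
# bottom of notch by column profile
for y in sorted(set(((pts[:,:2]@A)[:,1]*1000).round(0))): pass
b=(P[...,2]>.03)&(P[...,2]<.064)&(P[...,1]<.05)&(P[...,1]>-.23)&(P[...,0]<.66)&(P[...,0]>.55)
k,l,s,ce=cv2.connectedComponentsWithStats(b.astype(np.uint8))
for i in range(1,k):
    if s[i,4]>100:
        q=Q[l==i]; zz=P[l==i][:,2]; 
        bins=np.arange(q[:,0].min(),q[:,0].max(),.004)
        top=[(round((x+.002)*1000,1),round(np.percentile(zz[(q[:,0]>=x)&(q[:,0]<x+.004)],90)*1000,1)) for x in bins if ((q[:,0]>=x)&(q[:,0]<x+.004)).sum()>3]
        print(s[i],q[:,1].mean().round(4),top)
E
```

```text
V [194  88  11  10  85] [ 0.5879 -0.1885  0.0581] 0.5838 0.5927
V [243  88  11   9  72] [ 0.584  -0.1389  0.0585] 0.5802 0.5883
V [272  88  10  10  72] [ 0.5818 -0.109   0.0584] 0.5778 0.5866
V [321  88  10   9  70] [ 0.578  -0.059   0.0586] 0.5739 0.5822
V [350  88  10  10  68] [ 0.5759 -0.0291  0.0586] 0.5719 0.5803
V [398  88  11   9  78] [0.572  0.0204 0.0584] 0.5679 0.5758
V [200 139  11   8  64] [ 0.6393 -0.1844  0.0585] 0.6354 0.6432
V [247 139  10   8  63] [ 0.6355 -0.1345  0.0585] 0.6312 0.6393
V [321 139   9   8  65] [ 0.6295 -0.0553  0.0584] 0.6253 0.6333
V [349 138   9   9  61] [ 0.6271 -0.0251  0.0585] 0.6219 0.6309
V [394 139  11   8  63] [0.6235 0.0243 0.0585] 0.6196 0.6271
V [275 140  10   7  57] [ 0.6336 -0.1051  0.0585] 0.63 0.6371
V [415 159   6  11  53] [0.6444 0.0475 0.0604] 0.6392 0.6499
[[ 0.5715 -0.2336]
 [ 0.5714 -0.1838]
 [ 0.5716 -0.1538]
 [ 0.5717 -0.1037]
 [ 0.5719 -0.0737]
 [ 0.5718 -0.024 ]
 [ 0.6231 -0.2335]
 [ 0.6231 -0.1834]
 [ 0.6233 -0.104 ]
 [ 0.6232 -0.0737]
 [ 0.6235 -0.0241]
 [ 0.6235 -0.154 ]
 [ 0.6461 -0.0026]]
[414  74  15  74 406] 0.0023 [(
[... 3733 characters left out ...]
56.2)), (np.float64(621.8), np.float64(60.2)), (np.float64(625.8), np.float64(59.2))]
[389  88  20  59 712] -0.025 [(np.float64(569.9), np.float64(59.2)), (np.float64(573.9), np.float64(59.5)), (np.float64(577.9), np.float64(55.3)), (np.float64(581.9), np.float64(51.4)), (np.float64(585.9), np.float64(47.3)), (np.float64(589.9), np.float64(43.8)), (np.float64(593.9), np.float64(39.2)), (np.float64(597.9), np.float64(36.2)), (np.float64(601.9), np.float64(40.0)), (np.float64(605.9), np.float64(43.7)), (np.float64(609.9), np.float64(48.1)), (np.float64(613.9), np.float64(52.3)), (np.float64(617.9), np.float64(56.2)), (np.float64(621.9), np.float64(59.5)), (np.float64(625.9), np.float64(59.4))]
```

```bash
python3 - <<'E'
from h import *
rel([.45,-.20,.23],-85.55)
E
```

```text
travel [0.0707, -0.1265, -0.2348] turn [89.98, -0.04, 0.01]
```

```bash
python3 -m jog '[{"turn":[8,0,0],"travel":[0,-0.02,-0.04],"hand":0.085},{"turn":[16,0,0],"travel":[0,-0.04,-0.08],"hand":0.085},{"turn":[24,0,0],"travel":[0,-0.06,-0.12],"hand":0.085},{"turn":[32,0,0],"travel":[0.01,-0.08,-0.16],"hand":0.085},{"turn":[40,0,0],"travel":[0.03,-0.1,-0.2],"hand":0.085},{"turn":[48,0,0],"travel":[0.05,-0.126,-0.235],"hand":0.085},{"turn":[56,0,0],"travel":[0.07,-0.126,-0.235],"hand":0.085},{"turn":[64,0,0],"travel":[0.07,-0.126,-0.235],"hand":0.085},{"turn":[72,0,0],"travel":[0.07,-0.126,-0.235],"hand":0.085},{"turn":[80,0,0],"travel":[0.07,-0.126,-0.235],"hand":0.085},{"turn":[88,0,0],"travel":[0.07,-0.126,-0.235],"hand":0.085},{"turn":[90,0,0],"travel":[0.07,-0.126,-0.235],"hand":0.085},{"turn":[90,0,0],"travel":[0.07,-0.126,-0.235],"hand":0.085}]'
cat >> h.py <<'E'
def filters(c,I,D,show=True):
    P=cloud(c,D); h=cv2.cvtColor(I,cv2.COLOR_RGB2HSV)
    m=((h[...,0]>8)&(h[...,0]<25)&(h[...,1]>140)&(h[...,2]>100)&(P[...,2]>.006)&(P[...,0]<.66)).astype(np.uint8)
    m=cv2.morphologyEx(m,cv2.MORPH_CLOSE,np.ones((7,7),np.uint8))
    k,l,s,ce=cv2.connectedComponentsWithStats(m); out=[]
    for i in range(1,k):
        if s[i,4]<300: continue
        q=P[l==i]; 
        base=np.percentile(q[:,2],97)
        t=q[q[:,2]>base-.004]           # collar top flat + bar crest
        g=q[(q[:,2]>base-.02)]
        mu=g.mean(0)
        # long axis from the crest band
        w,v=np.linalg.eigh(np.cov(g[:,:2].T)); d=v[:,1]; 
        if d[1]<0: d=-d
        a=(g[:,:2]-mu[:2])@d; b=(g[:,:2]-mu[:2])@np.array([-d[1],d[0]])
        # collar: flat top points
        ta=(t[:,:2]-mu[:2])@d; tb=(t[:,:2]-mu[:2])@np.array([-d[1],d[0]])
        ft=t[t[:,2]>base-.0025]
        rect=cv2.minAreaRect((ft[:,:2]*1000).astype(np.float32))
        ctr=mu[:2]+d*(a.min()+a.max())/2
        print("filter px",ce[i].round(0),"n",s[i,4],"top z",base.round(4),"axis ang",np.degrees(np.arctan2(d[1],d[0])).round(2),"len",np.ptp(a).round(4),"mid",ctr.round(4),"collar rect",np.round(rect[0],1),np.round(rect[1],1),round(rect[2],1), "touchedge",s[i,0]==0 or s[i,1]==0)
        out.append((ctr,d))
    return out
E
python3 - <<'E'
from h import *
st(); c,I,D=snap("wrist","w11"); np.savez("w11.npz",I=I,D=D,K=c[0],p=c[1],M=c[2]); filters(c,I,D)
E
```

```text
time_s: 17.95
ee_pos: [0.4501, -0.1989, 0.2311]
orientation: [0.519, 0.48, 0.519, -0.48]
contact_force: [-0.2, -0.3, 0.2]
width: 0.0847
t 17.95 tcp [ 0.4501 -0.1989  0.2311] q [ 0.5193  0.4801  0.5191 -0.48  ] F [-0.2 -0.3  0.2] w 0.0847 j [-0.573  0.014  1.733  0.     1.394 -0.651]
```

View pics/w11.png

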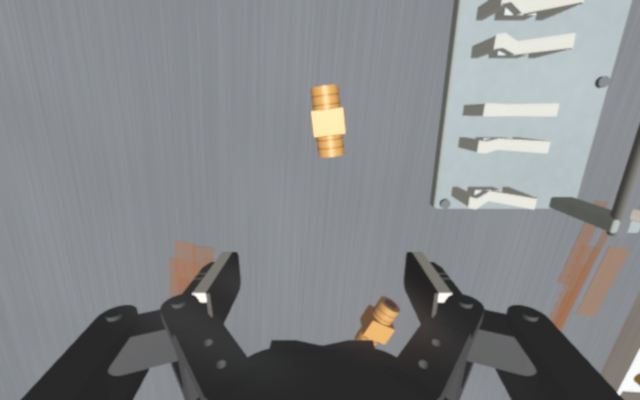

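```bash
sed -i 's/m=((h\[...,0\]>8).*/m=((h[...,0]>5)\&(h[...,0]<28)\&(h[...,1]>70)\&(P[...,2]>.007)\&(P[...,2]<.05)\&(P[...,0]<.66)).astype(np.uint8)/' h.py; python3 - <<'E'
from h import *
z=np.load("w11.npz"); c=(z["K"],z["p"],z["M"]);filters(c,z["I"],z["D"])
print(cv2.cvtColor(z["I"],cv2.COLOR_RGB2HSV)[122,328])
E
```

```text
filter px [327. 120.] n 2046 top z 0.0313 axis ang 101.15 len 0.0651 mid [ 0.4506 -0.1297] collar rect [ 450.8 -130.3] [29.9 61.9] 9.5 touchedge False
filter px [378. 322.] n 1259 top z 0.0311 axis ang 98.29 len 0.2722 mid [ 0.5141 -0.2498] collar rect [ 498.1 -247.4] [ 36.6 269.4] 15.5 touchedge False
[ 23  73 255]
```

```bash
python3 - <<'E'
from h import *
rel([.4507,-.1300,.13],-80.2);rel([.4507,-.1300,.077],-80.2)
E
```

```text
travel [0.101, 0.0061, -0.0688] turn [-5.23, 0.01, -0.01]
travel [0.154, 0.0061, -0.0688] turn [-5.23, 0.01, -0.01]
```

```bash
python3 -m jog '[{"turn":[-5.2,0,0],"travel":[0.02,0.006,-0.04],"hand":0.06},{"turn":[-5.2,0,0],"travel":[0.06,0.006,-0.069],"hand":0.06},{"turn":[-5.2,0,0],"travel":[0.1,0.006,-0.069],"hand":0.06},{"turn":[-5.2,0,0],"travel":[0.13,0.006,-0.069],"hand":0.06},{"turn":[-5.2,0,0],"travel":[0.1535,0.006,-0.069],"hand":0.06},{"turn":[-5.2,0,0],"travel":[0.1535,0.006,-0.069],"hand":0.06},{"turn":[-5.2,0,0],"travel":[0.1535,0.006,-0.069],"hand":0.06},{"turn":[-5.2,0,0],"travel":[0.1535,0.006,-0.069],"hand":0.02},{"turn":[-5.2,0,0],"travel":[0.1535,0.006,-0.069],"hand":0.02},{"turn":[-5.2,0,0],"travel":[0.1535,0.006,-0.069],"hand":0.02},{"turn":[-5.2,0,0],"travel":[0.1535,0.006,-0.069],"hand":0.02},{"turn":[-5.2,0,0],"travel":[0.1535,0.006,-0.069],"hand":0.02},{"turn":[-5.2,0,0],"travel":[0.12,0.006,-0.069],"hand":0.02},{"turn":[-5.2,0,0],"travel":[0.08,0.006,-0.069],"hand":0.02},{"turn":[-5.2,0,0],"travel":[0.05,0.006,-0.069],"hand":0.02},{"turn":[-5.2,0,0],"travel":[0.05,0.006,-0.069],"hand":0.02}]' 60
python3 - <<'E'
from h import *
st(); c,I,D=snap("wrist","w12")
E
```

```text
time_s: 19.6
ee_pos: [0.4518, -0.1314, 0.1856]
orientation: [0.543, 0.457, 0.538, -0.456]
contact_force: [0.5, 0.2, -2.3]
width: 0.0292
t 19.6 tcp [ 0.4518 -0.1314  0.1856] q [ 0.5427  0.4569  0.5377 -0.4557] F [ 0.5  0.2 -2.3] w 0.0292 j [-4.470e-01  1.000e-03  1.843e+00 -0.000e+00  1.290e+00 -6.150e-01]
```

View pics/w12.png

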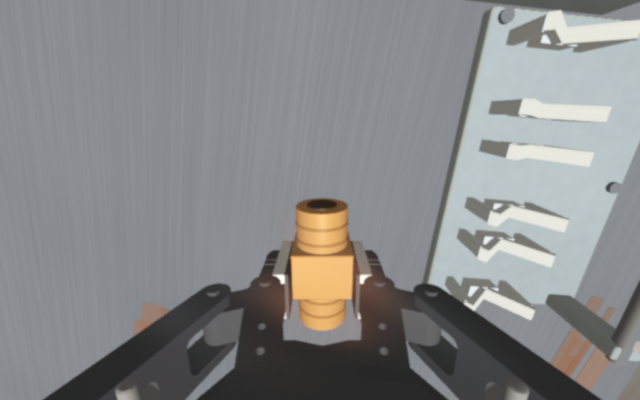

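```bash
cat >> h.py <<'E'
def held(c,I,D):
    s=arm.get_state(); M=Rq(s["orientation"]).as_matrix(); P=(cloud(c,D)-np.array(s["ee_pos"]))@M
    h=cv2.cvtColor(I,cv2.COLOR_RGB2HSV)
    m=(h[...,0]>5)&(h[...,0]<28)&(h[...,1]>70)&(P[...,0]>.03)&(P[...,0]<.09)&(abs(P[...,1])<.03)&(abs(P[...,2])<.06)
    q=P[m]; print("held n",m.sum(),"x(top)",np.percentile(q[:,0],[2,50]).round(4),"y",np.percentile(q[:,1],[1,50,99]).round(4),"z",np.percentile(q[:,2],[.5,99.5]).round(4))
    t=q[q[:,0]<np.percentile(q[:,0],2)+.003]; r=cv2.minAreaRect((t[:,1:]*1000).astype(np.float32)); print("top rect (y,z)",np.round(r[0],1),np.round(r[1],1),round(r[2],1))
E
python3 - <<'E'
from h import *
c,I,D=snap("wrist"); held(c,I,D)
rel([.6057,-.0820,.20],-85.55);rel([.6057,-.0820,.116],-85.55)
rel([.6119,-.1617,.20],-85.55);rel([.5995,-.0024,.20],-85.55)
E
```

```text
held n 7381 x(top) [0.0369 0.0492] y [-0.0136  0.0013  0.0168] z [-0.0335  0.031 ]
top rect (y,z) [ 5.5 -2.7] [20.6 42.2] 85.8
travel [-0.0183, 0.1611, -0.0222] turn [5.17, 0.06, -0.08]
travel [0.0657, 0.161, -0.0223] turn [5.17, 0.06, -0.08]
travel [-0.0182, 0.1539, 0.0574] turn [5.17, 0.06, -0.08]
travel [-0.0184, 0.1683, -0.1017] turn [5.17, 0.06, -0.08]
```

```bash
python3 -m jog '[{"turn":[2,0,0],"travel":[-0.015,0.04,-0.006],"hand":0.02},{"turn":[5.2,0,0],"travel":[-0.018,0.08,-0.012],"hand":0.02},{"turn":[5.2,0,0],"travel":[-0.018,0.12,-0.018],"hand":0.02},{"turn":[5.2,0,0],"travel":[-0.018,0.15,-0.021],"hand":0.02},{"turn":[5.2,0,0],"travel":[-0.018,0.161,-0.021],"hand":0.02},{"turn":[5.2,0,0],"travel":[0.0,0.161,-0.021],"hand":0.02},{"turn":[5.2,0,0],"travel":[0.02,0.161,-0.021],"hand":0.02},{"turn":[5.2,0,0],"travel":[0.03,0.161,-0.021],"hand":0.02},{"turn":[5.2,0,0],"travel":[0.03,0.161,-0.021],"hand":0.02}]'
python3 - <<'E'
from h import *
st(); c,I,D=snap("wrist","w13"); held(c,I,D)
rel([.6058,-.0832,.1145],-85.55)
E
```

```text
time_s: 20.6
ee_pos: [0.6047, -0.0832, 0.1489]
orientation: [0.518, 0.48, 0.52, -0.481]
contact_force: [-0.1, 0.1, -1.4]
width: 0.0287
t 20.6 tcp [ 0.6047 -0.0832  0.1489] q [ 0.5178  0.4798  0.5199 -0.4811] F [-0.1  0.1 -1.4] w 0.0287 j [-0.263  0.32   1.551 -0.     1.274 -0.34 ]
held n 7232 x(top) [0.039  0.0522] y [-0.0152 -0.0001  0.0149] z [-0.0342  0.0302]
top rect (y,z) [ 1.  -2.3] [18.  35.8] 85.2
travel [0.0358, 0.0006, -0.0] turn [-0.05, -0.02, 0.09]
```

View pics/w13.png

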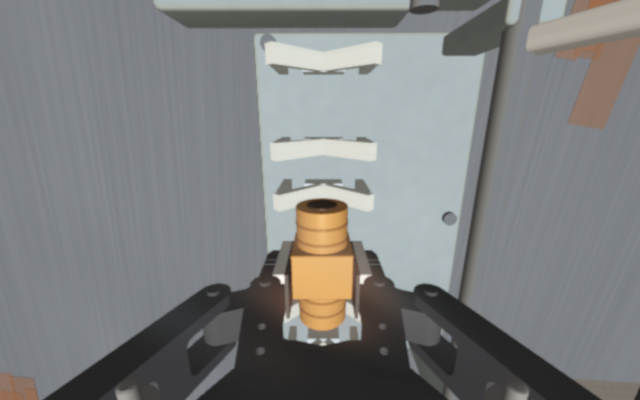

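```bash
python3 -m jog '[{"turn":[0,0,0],"travel":[0.012,0.0006,0.0007],"hand":0.02},{"turn":[0,0,0],"travel":[0.022,0.0006,0.0007],"hand":0.02},{"turn":[0,0,0],"travel":[0.029,0.0006,0.0007],"hand":0.02},{"turn":[0,0,0],"travel":[0.033,0.0006,0.0007],"hand":0.02},{"turn":[0,0,0],"travel":[0.035,0.0006,0.0007],"hand":0.02},{"turn":[0,0,0],"travel":[0.035,0.0006,0.0007],"hand":0.02}]'
```

```text
time_s: 21.25
ee_pos: [0.6062, -0.0837, 0.1169]
orientation: [0.519, 0.48, 0.519, -0.48]
contact_force: [-10.5, 2.8, 14.8]
width: 0.0288
```

```bash
python3 -m jog '[{"turn":[0,0,0],"travel":[0,-0.0015,0],"hand":0.02},{"turn":[0,0,0],"travel":[0,-0.0015,0],"hand":0.02}]'
python3 -m jog '[{"turn":[0,0,0],"travel":[0,0,0],"hand":0.05},{"turn":[0,0,0],"travel":[0,0,0],"hand":0.055},{"turn":[0,0,0],"travel":[0,0,0],"hand":0.055},{"turn":[0,0,0],"travel":[-0.03,0,0],"hand":0.055},{"turn":[0,0,0],"travel":[-0.07,0,0],"hand":0.055},{"turn":[0,0,0],"travel":[-0.11,0,0],"hand":0.055},{"turn":[0,0,0],"travel":[-0.11,-0.02,-0.02],"hand":0.055},{"turn":[0,0,0],"travel":[-0.11,-0.02,-0.05],"hand":0.085},{"turn":[0,0,0],"travel":[-0.11,-0.02,-0.05],"hand":0.085}]'
python3 - <<'E'
from h import *
st()
c,I,D=snap("scene"); 
cv2.imwrite("pics/s14.png",cv2.resize(I[120:270,210:400,::-1],None,fx=4,fy=4,interpolation=cv2.INTER_CUBIC))
E
```

```text
time_s: 21.45
ee_pos: [0.6051, -0.0839, 0.1163]
orientation: [0.519, 0.481, 0.519, -0.48]
contact_force: [-1.4, 0.5, 3.7]
width: 0.0289
time_s: 22.35
ee_pos: [0.5806, -0.0332, 0.2264]
orientation: [0.519, 0.48, 0.519, -0.48]
contact_force: [0.2, 0.2, 0.2]
width: 0.0815
t 22.35 tcp [ 0.5806 -0.0332  0.2264] q [ 0.5193  0.4802  0.5193 -0.4797] F [0.2 0.2 0.2] w 0.0815 j [-1.900e-01  2.010e-01  1.536e+00  1.000e-03  1.404e+00 -2.690e-01]
```

View pics/s14.png

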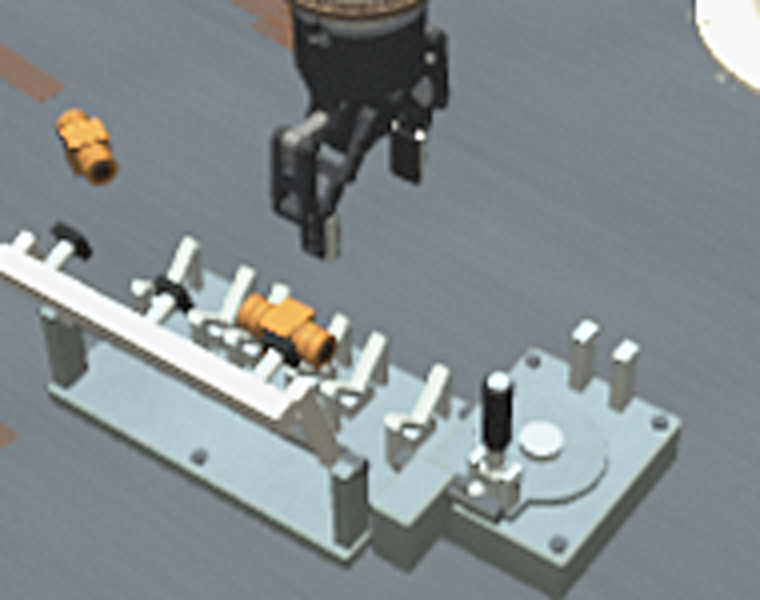

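```bash
python3 -m jog '[{"turn":[0,0,0],"travel":[-0.01,-0.05,-0.03],"hand":0.085},{"turn":[0,0,0],"travel":[-0.01,-0.085,-0.07],"hand":0.085},{"turn":[0,0,0],"travel":[-0.01,-0.12,-0.11],"hand":0.085},{"turn":[0,0,0],"travel":[-0.01,-0.13,-0.155],"hand":0.085},{"turn":[0,0,0],"travel":[-0.01,-0.13,-0.2],"hand":0.085},{"turn":[0,0,0],"travel":[-0.01,-0.13,-0.22],"hand":0.085},{"turn":[0,0,0],"travel":[-0.01,-0.13,-0.22],"hand":0.085},{"turn":[0,0,0],"travel":[-0.01,-0.13,-0.22],"hand":0.085}]'
python3 - <<'E'
from h import *
st(); c,I,D=snap("wrist","w15"); f=filters(c,I,D)
for ctr,d in f:
    a=np.degrees(np.arctan2(d[1],d[0]))-180; rel([*ctr,.0775],a)
E
```

```text
time_s: 23.2
ee_pos: [0.4348, 0.1736, 0.2357]
orientation: [0.519, 0.48, 0.519, -0.48]
contact_force: [0.9, 0.1, -0.2]
width: 0.085
t 23.2 tcp [0.4348 0.1736 0.2357] q [ 0.5192  0.4799  0.5191 -0.4803] F [ 0.9  0.1 -0.2] w 0.085 j [ 0.215 -0.04   1.777 -0.     1.405  0.137]
filter px [319.  92.] n 1750 top z 0.031 axis ang 92.16 len 0.0647 mid [0.4253 0.2661] collar rect [426.4 266.2] [29.2 63.4] 3.5 touchedge False
travel [0.1582, -0.0024, -0.0935] turn [2.25, 0.03, 0.02]
```

View pics/w15.png

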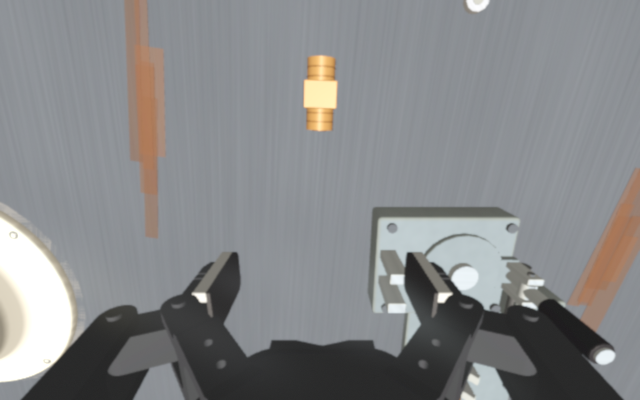

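```bash
python3 -m jog '[{"turn":[1.5,0,0],"travel":[0.02,-0.001,-0.045],"hand":0.06},{"turn":[1.5,0,0],"travel":[0.06,-0.0017,-0.085],"hand":0.06},{"turn":[1.5,0,0],"travel":[0.1,-0.0017,-0.0945],"hand":0.06},{"turn":[1.5,0,0],"travel":[0.135,-0.0017,-0.0945],"hand":0.06},{"turn":[1.5,0,0],"travel":[0.158,-0.0017,-0.0945],"hand":0.06},{"turn":[1.5,0,0],"travel":[0.158,-0.0017,-0.0945],"hand":0.06},{"turn":[1.5,0,0],"travel":[0.158,-0.0017,-0.0945],"hand":0.06},{"turn":[1.5,0,0],"travel":[0.158,-0.0017,-0.0945],"hand":0.02},{"turn":[1.5,0,0],"travel":[0.158,-0.0017,-0.0945],"hand":0.02},{"turn":[1.5,0,0],"travel":[0.158,-0.0017,-0.0945],"hand":0.02},{"turn":[1.5,0,0],"travel":[0.158,-0.0017,-0.0945],"hand":0.02},{"turn":[1.5,0,0],"travel":[0.158,-0.0017,-0.0945],"hand":0.02}]' 60
python3 -m jog '[{"turn":[0,0,0],"travel":[-0.03,0,0],"hand":0.02},{"turn":[0,0,0],"travel":[-0.07,0,0],"hand":0.02},{"turn":[0,0,0],"travel":[-0.11,0,0],"hand":0.02},{"turn":[0,0,0],"travel":[-0.135,0,0],"hand":0.02},{"turn":[0,0,0],"travel":[-0.135,0,0],"hand":0.02}]'
python3 - <<'E'
from h import *
st(); c,I,D=snap("wrist","w16"); held(c,I,D)
rel([.5995,-.0024,.215],-85.55)
E
```

```text
time_s: 24.45
ee_pos: [0.4263, 0.2678, 0.0795]
orientation: [0.513, 0.488, 0.512, -0.486]
contact_force: [-0.0, -3.6, 10.7]
width: 0.0289
time_s: 24.95
ee_pos: [0.4266, 0.2682, 0.2173]
orientation: [0.514, 0.489, 0.512, -0.485]
contact_force: [0.4, 0.3, -3.0]
width: 0.0287
t 24.95 tcp [0.4266 0.2682 0.2173] q [ 0.5135  0.4893  0.5116 -0.4849] F [ 0.4  0.3 -3. ] w 0.0287 j [ 0.408  0.045  1.73  -0.     1.359  0.357]
held n 7257 x(top) [0.037  0.0491] y [-0.0135  0.0013  0.0166] z [-0.0319  0.0325]
top rect (y,z) [ 5.9 -3.6] [20.4 42.9] 85.3
travel [0.0001, 0.1595, 0.2789] turn [-1.53, -0.07, -0.21]
```

View pics/w16.png

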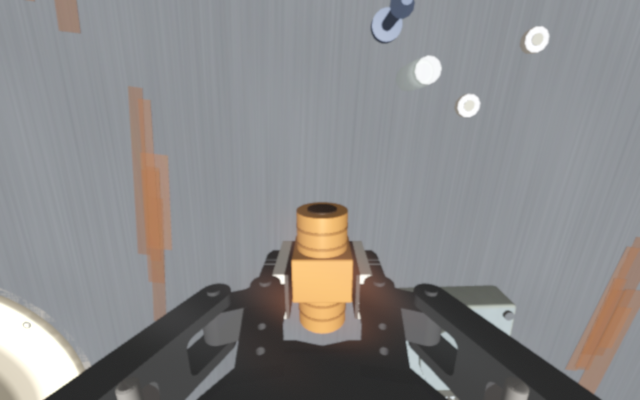

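```bash
python3 -m jog '[{"turn":[-1.5,0,0],"travel":[0,0.02,0.035],"hand":0.02},{"turn":[-1.5,0,0],"travel":[0,0.04,0.075],"hand":0.02},{"turn":[-1.5,0,0],"travel":[0,0.063,0.115],"hand":0.02},{"turn":[-1.5,0,0],"travel":[0,0.086,0.155],"hand":0.02},{"turn":[-1.5,0,0],"travel":[0,0.11,0.195],"hand":0.02},{"turn":[-1.5,0,0],"travel":[0,0.135,0.235],"hand":0.02},{"turn":[-1.5,0,0],"travel":[0,0.157,0.27],"hand":0.02},{"turn":[-1.5,0,0],"travel":[0,0.1588,0.279],"hand":0.02},{"turn":[-1.5,0,0],"travel":[0.02,0.1588,0.279],"hand":0.02},{"turn":[-1.5,0,0],"travel":[0.05,0.1588,0.279],"hand":0.02},{"turn":[-1.5,0,0],"travel":[0.067,0.1588,0.279],"hand":0.02},{"turn":[-1.5,0,0],"travel":[0.067,0.1588,0.279],"hand":0.02}]'
python3 - <<'E'
from h import *
st(); c,I,D=snap("wrist","w17"); held(c,I,D)
rel([.599,-.0024,.1165],-85.55)
E
```

```text
time_s: 26.2
ee_pos: [0.5967, -0.0024, 0.1425]
orientation: [0.517, 0.479, 0.521, -0.482]
contact_force: [-0.1, 0.9, -2.4]
width: 0.029
t 26.2 tcp [ 0.5967 -0.0024  0.1425] q [ 0.5173  0.4792  0.5205 -0.4815] F [-0.1  0.9 -2.4] w 0.029 j [-0.133  0.301  1.591 -0.     1.256 -0.21 ]
held n 7321 x(top) [0.0392 0.0535] y [-0.0151 -0.0003  0.0145] z [-0.0318  0.059 ]
top rect (y,z) [-0.2 -1.9] [22.1 36.2] 89.0
travel [0.028, 0.0016, 0.0001] turn [-0.02, -0.04, 0.17]
```

View pics/w17.png

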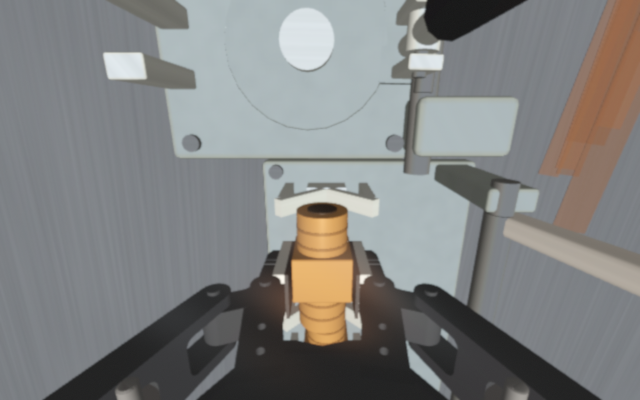

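```bash
python3 -m jog '[{"turn":[0,0,0],"travel":[0,0,0],"hand":0.02},{"turn":[0,0,0],"travel":[0,0,0],"hand":0.02}]'
```

```text
time_s: 26.45
ee_pos: [0.5987, -0.0027, 0.147]
orientation: [0.519, 0.481, 0.518, -0.48]
contact_force: [-0.2, -0.7, -2.8]
width: 0.0287
```

```bash
python3 -m jog '[{"turn":[0,0,0],"travel":[0.01,0,0],"hand":0.02},{"turn":[0,0,0],"travel":[0.02,0,0],"hand":0.02},{"turn":[0,0,0],"travel":[0.026,0,0],"hand":0.02},{"turn":[0,0,0],"travel":[0.029,0,0],"hand":0.02},{"turn":[0,0,0],"travel":[0.031,0,0],"hand":0.02},{"turn":[0,0,0],"travel":[0.031,0,0],"hand":0.02},{"turn":[0,0,0],"travel":[0.031,0,0],"hand":0.02}]'
```

```text
time_s: 27.15
ee_pos: [0.5989, -0.0027, 0.1166]
orientation: [0.519, 0.481, 0.518, -0.48]
contact_force: [-8.1, 1.2, 24.8]
width: 0.0289
```

```bash
python3 -m jog '[{"turn":[0,0,0],"travel":[-0.001,-0.001,0],"hand":0.02},{"turn":[0,0,0],"travel":[-0.001,-0.001,0],"hand":0.02}]'
python3 -m jog '[{"turn":[0,0,0],"travel":[0,0,0],"hand":0.05},{"turn":[0,0,0],"travel":[0,0,0],"hand":0.055},{"turn":[0,0,0],"travel":[0,0,0],"hand":0.055},{"turn":[0,0,0],"travel":[-0.03,0,0],"hand":0.055},{"turn":[0,0,0],"travel":[-0.07,0,0],"hand":0.055},{"turn":[0,0,0],"travel":[-0.11,0,0],"hand":0.055},{"turn":[0,0,0],"travel":[-0.12,0,0.03],"hand":0.085},{"turn":[0,0,0],"travel":[-0.12,-0.02,0.08],"hand":0.085},{"turn":[0,0,0],"travel":[-0.12,-0.03,0.13],"hand":0.085},{"turn":[0,0,0],"travel":[-0.12,-0.04,0.18],"hand":0.085},{"turn":[0,0,0],"travel":[-0.12,-0.05,0.23],"hand":0.085},{"turn":[0,0,0],"travel":[-0.12,-0.06,0.28],"hand":0.085},{"turn":[0,0,0],"travel":[-0.12,-0.07,0.33],"hand":0.085},{"turn":[0,0,0],"travel":[-0.12,-0.08,0.37],"hand":0.085},{"turn":[0,0,0],"travel":[-0.12,-0.09,0.41],"hand":0.085},{"turn":[0,0,0],"travel":[-0.12,-0.09,0.41],"hand":0.085},{"turn":[0,0,0],"travel":[-0.12,-0.09,0.41],"hand":0.085}]'
python3 - <<'E'
from h import *
st(); c,I,D=snap("wrist","w18"); f=filters(c,I,D)
for ctr,d in f:
    a=np.degrees(np.arctan2(d[1],d[0]))-180; rel([*ctr,.080],a)
c,I,D=snap("scene"); 
cv2.imwrite("pics/s18.png",cv2.resize(I[120:270,210:400,::-1],None,fx=4,fy=4,interpolation=cv2.INTER_CUBIC))
E
```

```text
time_s: 27.35
ee_pos: [0.5985, -0.0027, 0.1169]
orientation: [0.52, 0.481, 0.518, -0.48]
contact_force: [5.0, 1.9, 9.1]
width: 0.0288
time_s: 29.05
ee_pos: [0.5387, -0.4193, 0.2351]
orientation: [0.518, 0.481, 0.519, -0.481]
contact_force: [-0.4, 0.2, -0.1]
width: 0.085
t 29.05 tcp [ 0.5387 -0.4193  0.2351] q [ 0.518   0.4808  0.5189 -0.4808] F [-0.4  0.2 -0.1] w 0.085 j [-0.774  0.403  1.257  0.     1.483 -0.85 ]
filter px [317. 133.] n 1541 top z 0.031 axis ang 67.77 len 0.0649 mid [ 0.5296 -0.3613] collar rect [ 529.7 -361.8] [62.6 29.9] 67.7 touchedge False
travel [0.1555, -0.005, -0.0574] turn [26.62, -0.04, 0.04]
```

View pics/w18.png

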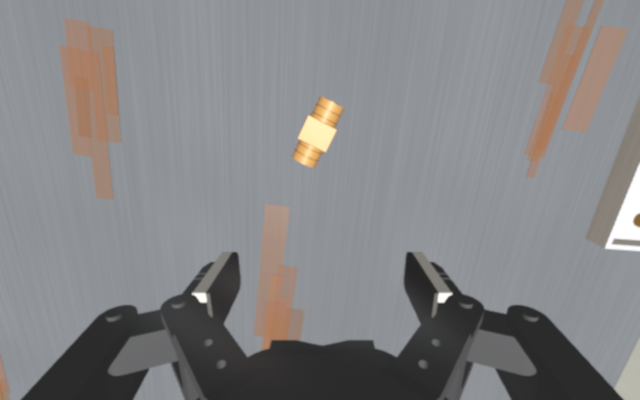

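View pics/s18.png

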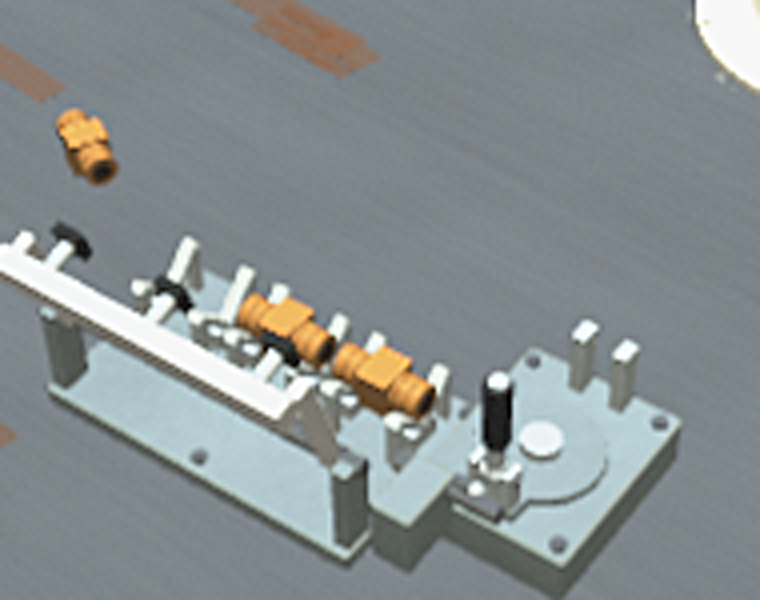

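```bash
python3 -m jog '[{"turn":[8,0,0],"travel":[0.02,-0.003,-0.04],"hand":0.06},{"turn":[16,0,0],"travel":[0.05,-0.0048,-0.0582],"hand":0.06},{"turn":[24,0,0],"travel":[0.08,-0.0048,-0.0582],"hand":0.06},{"turn":[26.6,0,0],"travel":[0.1,-0.0048,-0.0582],"hand":0.06},{"turn":[26.6,0,0],"travel":[0.13,-0.0048,-0.0582],"hand":0.06},{"turn":[26.6,0,0],"travel":[0.155,-0.0048,-0.0582],"hand":0.06},{"turn":[26.6,0,0],"travel":[0.155,-0.0048,-0.0582],"hand":0.06},{"turn":[26.6,0,0],"travel":[0.155,-0.0048,-0.0582],"hand":0.06},{"turn":[26.6,0,0],"travel":[0.155,-0.0048,-0.0582],"hand":0.02},{"turn":[26.6,0,0],"travel":[0.155,-0.0048,-0.0582],"hand":0.02},{"turn":[26.6,0,0],"travel":[0.155,-0.0048,-0.0582],"hand":0.02},{"turn":[26.6,0,0],"travel":[0.155,-0.0048,-0.0582],"hand":0.02},{"turn":[26.6,0,0],"travel":[0.155,-0.0048,-0.0582],"hand":0.02}]' 60
python3 -m jog '[{"turn":[0,0,0],"travel":[-0.03,0,0],"hand":0.02},{"turn":[0,0,0],"travel":[-0.07,0,0],"hand":0.02},{"turn":[0,0,0],"travel":[-0.11,0,0],"hand":0.02},{"turn":[0,0,0],"travel":[-0.135,0,0],"hand":0.02},{"turn":[0,0,0],"travel":[-0.135,0,0],"hand":0.02},{"turn":[0,0,0],"travel":[-0.135,0,0],"hand":0.02}]'
python3 - <<'E'
from h import *
st(); c,I,D=snap("wrist","w19"); held(c,I,D)
rel([.6113,-.1617,.215],-85.55)
E
```

```text
time_s: 30.45
ee_pos: [0.5304, -0.3612, 0.0827]
orientation: [0.395, 0.587, 0.394, -0.587]
contact_force: [-0.5, 2.8, 9.2]
width: 0.0288
time_s: 31.05
ee_pos: [0.5299, -0.3609, 0.2166]
orientation: [0.395, 0.587, 0.394, -0.587]
contact_force: [-0.2, -0.1, -1.9]
width: 0.0289
t 31.05 tcp [ 0.5299 -0.3609  0.2166] q [ 0.3949  0.5869  0.394  -0.5868] F [-0.2 -0.1 -1.9] w 0.0289 j [-0.718  0.327  1.398 -0.     1.415 -0.331]
held n 7087 x(top) [0.0364 0.0535] y [-0.0143  0.0005  0.0201] z [-0.0322  0.0321]
top rect (y,z) [ 3.  -2.3] [21.3 43.1] 88.5
travel [0.0005, 0.0004, -0.215] turn [-26.63, -0.01, 0.03]
```

View pics/w19.png

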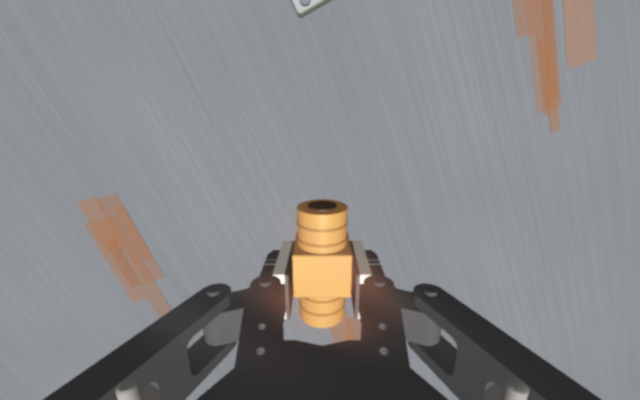

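```bash
python3 -m jog '[{"turn":[-5,0,0],"travel":[0,0,-0.03],"hand":0.02},{"turn":[-12,0,0],"travel":[0,0,-0.07],"hand":0.02},{"turn":[-19,0,0],"travel":[0,0,-0.11],"hand":0.02},{"turn":[-26.6,0,0],"travel":[0,0,-0.15],"hand":0.02},{"turn":[-26.6,0,0],"travel":[0,0,-0.19],"hand":0.02},{"turn":[-26.6,0,0],"travel":[0,0,-0.215],"hand":0.02},{"turn":[-26.6,0,0],"travel":[0.02,0,-0.215],"hand":0.02},{"turn":[-26.6,0,0],"travel":[0.045,0,-0.215],"hand":0.02},{"turn":[-26.6,0,0],"travel":[0.06,0,-0.215],"hand":0.02},{"turn":[-26.6,0,0],"travel":[0.06,0,-0.215],"hand":0.02},{"turn":[-26.6,0,0],"travel":[0.06,0,-0.215],"hand":0.02},{"turn":[-26.6,0,0],"travel":[0.06,0,-0.215],"hand":0.02}]'
python3 - <<'E'
from h import *
st(); c,I,D=snap("wrist","w20"); held(c,I,D)
rel([.611,-.1617,.120],-85.55)
E
```

```text
time_s: 32.3
ee_pos: [0.6115, -0.1621, 0.157]
orientation: [0.519, 0.481, 0.518, -0.48]
contact_force: [-0.8, -0.4, -1.2]
width: 0.0285
t 32.3 tcp [ 0.6115 -0.1621  0.157 ] q [ 0.5193  0.4806  0.5184 -0.4803] F [-0.8 -0.4 -1.2] w 0.0285 j [-0.381  0.353  1.489 -0.     1.298 -0.458]
held n 6905 x(top) [0.0385 0.0547] y [-0.0141  0.0006  0.0154] z [-0.0322  0.0322]
top rect (y,z) [ 1.8 -2.5] [20.4 38.5] 88.7
travel [0.037, -0.0005, -0.0005] turn [-0.05, 0.05, -0.08]
```

View pics/w20.png

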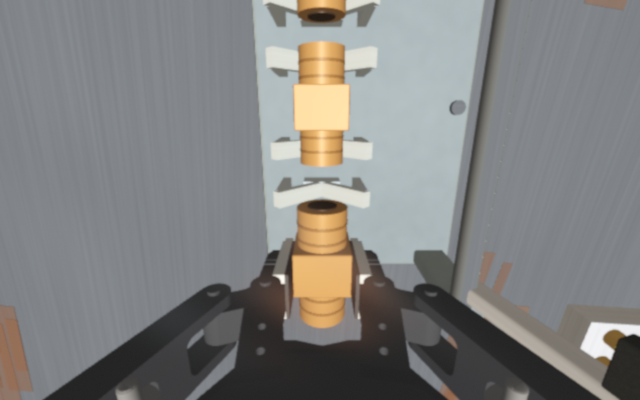

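```bash
python3 -m jog '[{"turn":[0,0,0],"travel":[0.012,-0.0005,-0.0005],"hand":0.02},{"turn":[0,0,0],"travel":[0.023,-0.0005,-0.0005],"hand":0.02},{"turn":[0,0,0],"travel":[0.03,-0.0005,-0.0005],"hand":0.02},{"turn":[0,0,0],"travel":[0.034,-0.0005,-0.0005],"hand":0.02},{"turn":[0,0,0],"travel":[0.036,-0.0005,-0.0005],"hand":0.02},{"turn":[0,0,0],"travel":[0.036,-0.0005,-0.0005],"hand":0.02}]'
```

```text
time_s: 32.95
ee_pos: [0.6111, -0.1613, 0.1201]
orientation: [0.519, 0.481, 0.519, -0.48]
contact_force: [2.6, 1.3, -0.3]
width: 0.029
```

```bash
python3 -m jog '[{"turn":[0,0,0],"travel":[0.001,0,0],"hand":0.02},{"turn":[0,0,0],"travel":[0.002,0,0],"hand":0.02},{"turn":[0,0,0],"travel":[0.002,0,0],"hand":0.02}]'
```

```text
time_s: 33.25
ee_pos: [0.6111, -0.1613, 0.1199]
orientation: [0.52, 0.481, 0.518, -0.48]
contact_force: [-6.0, 4.8, 23.0]
width: 0.0288
```

```bash
python3 -m jog '[{"turn":[0,0,0],"travel":[0,0,0],"hand":0.05},{"turn":[0,0,0],"travel":[0,0,0],"hand":0.055},{"turn":[0,0,0],"travel":[0,0,0],"hand":0.055},{"turn":[0,0,0],"travel":[-0.04,0,0],"hand":0.055},{"turn":[0,0,0],"travel":[-0.09,0,0],"hand":0.055},{"turn":[0,0,0],"travel":[-0.14,0,0],"hand":0.055},{"turn":[-8,0,0],"travel":[-0.18,0,0],"hand":0.055},{"turn":[-16,0,0],"travel":[-0.18,0.02,-0.04],"hand":0.055},{"turn":[-24,0,0],"travel":[-0.18,0.04,-0.08],"hand":0.055},{"turn":[-32,0,0],"travel":[-0.18,0.06,-0.11],"hand":0.055},{"turn":[-40,0,0],"travel":[-0.18,0.06,-0.11],"hand":0.055},{"turn":[-48,0,0],"travel":[-0.18,0.06,-0.11],"hand":0.055},{"turn":[-56,0,0],"travel":[-0.18,0.06,-0.11],"hand":0.055},{"turn":[-64,0,0],"travel":[-0.18,0.06,-0.11],"hand":0.055},{"turn":[-72,0,0],"travel":[-0.18,0.06,-0.11],"hand":0.055},{"turn":[-80,0,0],"travel":[-0.18,0.06,-0.11],"hand":0.055},{"turn":[-88,0,0],"travel":[-0.18,0.06,-0.11],"hand":0.055},{"turn":[-90,0,0],"travel":[-0.18,0.06,-0.11],"hand":0.055},{"turn":[-90,0,0],"travel":[-0.18,0.06,-0.11],"hand":0.055}]'
python3 - <<'E'
from h import *
s=st(); c,I,D=snap("wrist","w21"); np.savez("w21.npz",I=I,D=D,K=c[0],p=c[1],M=c[2])
P=cloud(c,D); th=np.radians(4.45); A=np.array([[np.cos(th),-np.sin(th)],[np.sin(th),np.cos(th)]]); Q=P[...,:2]@A
h=cv2.cvtColor(I,cv2.COLOR_RGB2HSV); m=(h[...,0]>5)&(h[...,0]<28)&(h[...,1]>60)&(P[...,2]>.03)&(P[...,2]<.09)&(abs(Q[...,0]-.5975)<.03)
for y in(-.0489,-.1288,-.2087):
    k=m&(abs(Q[...,1]-y)<.04); q=Q[k]; zz=P[k][:,2]
    if k.sum(): print(y,k.sum(),"X",(q[:,0].min()-.5975).round(4),(q[:,0].max()-.5975).round(4),"Y",(q[:,1].min()-y).round(4),(q[:,1].max()-y).round(4),"z top",np.percentile(zz,[50,95]).round(4))
    # collar top tilt along Y
    t=k&(P[...,2]>.062); 
    if t.sum()>20:
        G=np.c_[Q[t],np.ones(t.sum())]; print("  tilt",np.linalg.lstsq(G,P[t][:,2],rcond=None)[0].round(3)[:2],"collar Y",np.percentile(Q[t][:,1]-y,[2,98]).round(4),"X",np.percentile(Q[t][:,0]-.5975,[2,98]).round(4))
# handle
q=Q-np.array([.588,.0609]); mm=(P[...,2]>.148)&(P[...,2]<.165)&(np.hypot(q[...,0],q[...,1])<.075)&(np.hypot(q[...,0],q[...,1])>.03)
print("handle",mm.sum(),np.median(q[mm],0))
E
```

```text
time_s: 35.15
ee_pos: [0.6619, -0.047, 0.2976]
orientation: [0.706, -0.027, 0.707, 0.027]
contact_force: [-0.2, -0.3, 0.7]
width: 0.0548
t 35.15 tcp [ 0.6619 -0.047   0.2976] q [ 0.7064 -0.0274  0.7068  0.0274] F [-0.2 -0.3  0.7] w 0.0548 j [-0.187  0.339  1.218 -0.     1.585 -1.835]
-0.0489 1637 X -0.0147 0.0155 Y -0.0338 0.03 z top [0.0656 0.0685]
  tilt [-0.015 -0.   ] collar Y [-0.0327  0.0281] X [-0.0128  0.0143]
-0.1288 1597 X -0.0148 0.0142 Y -0.0327 0.0317 z top [0.0656 0.0684]
  tilt [ 0.008 -0.001] collar Y [-0.0311  0.0296] X [-0.0138  0.0132]
-0.2087 1726 X -0.0148 0.0143 Y -0.033 0.0326 z top [0.0653 0.0683]
  tilt [ 0.004 -0.004] collar Y [-0.0307  0.0306] X [-0.0138  0.0132]
handle 456 [ 0.04830524 -0.00399756]
```

View pics/w21.png

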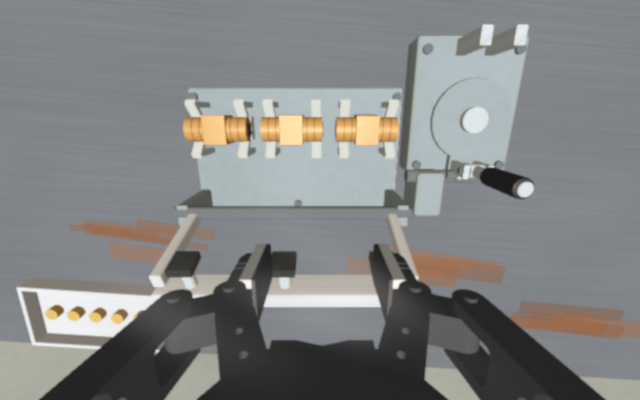

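```bash
python3 - <<'E'
from h import *
rel([.6303,.1095,.2976],4.45);rel([.6303,.1095,.1965],4.45)
E
```

```text
travel [0.0, 0.1585, -0.0197] turn [-0.11, -0.03, 0.0]
travel [0.1011, 0.1585, -0.0196] turn [-0.11, -0.03, 0.0]
```

```bash
python3 -m jog '[{"turn":[0,0,0],"travel":[0,0.045,-0.008],"hand":0.055},{"turn":[0,0,0],"travel":[0,0.09,-0.0196],"hand":0.055},{"turn":[0,0,0],"travel":[0,0.13,-0.0196],"hand":0.055},{"turn":[0,0,0],"travel":[0,0.1585,-0.0196],"hand":0.055},{"turn":[0,0,0],"travel":[0,0.1585,-0.0196],"hand":0.055},{"turn":[0,0,0],"travel":[0.03,0.1585,-0.0196],"hand":0.055},{"turn":[0,0,0],"travel":[0.07,0.1585,-0.0196],"hand":0.055},{"turn":[0,0,0],"travel":[0.1,0.1585,-0.0196],"hand":0.055},{"turn":[0,0,0],"travel":[0.1,0.1585,-0.0196],"hand":0.055},{"turn":[0,0,0],"travel":[0.1,0.1585,-0.0196],"hand":0.01},{"turn":[0,0,0],"travel":[0.1,0.1585,-0.0196],"hand":0.01},{"turn":[0,0,0],"travel":[0.1,0.1585,-0.0196],"hand":0.01},{"turn":[0,0,0],"travel":[0.1,0.1585,-0.0196],"hand":0.01},{"turn":[0,0,0],"travel":[0.1,0.1585,-0.0196],"hand":0.01}]' 80
cat >> h.py <<'E'
O=np.array([.5815,.1063]); THC=np.radians(4.45)
def phi(s=None):
    s=s or arm.get_state(); p=np.array(s["ee_pos"])[:2]-O; print("r",np.linalg.norm(p).round(4),"phi",(np.degrees(np.arctan2(p[1],p[0])-THC)+180).round(1)%360)
def arc(phis,dturn,r=.0502):
    s=st(); phi(s); M=Rq(s["orientation"]).as_matrix(); p0=np.array(s["ee_pos"])[:2]
    for i,ph in enumerate(phis):
        a=np.radians(ph+180)+THC; d=np.append(O+r*np.array([np.cos(a),np.sin(a)])-p0,0); t=M.T@d; print(ph,dturn*(i+1),t.round(4).tolist())
E
python3 - <<'E'
from h import *
arc(np.arange(530,394,-10),8)
E
```

```text
time_s: 36.6
ee_pos: [0.631, 0.1091, 0.2003]
orientation: [0.708, -0.027, 0.705, 0.027]
contact_force: [0.5, -3.3, 8.0]
width: 0.0153
t 36.6 tcp [0.631  0.1091 0.2003] q [ 0.7078 -0.0274  0.7053  0.0268] F [ 0.5 -3.3  8. ] w 0.0153 j [ 5.100e-02  3.350e-01  1.422e+00 -1.000e-03  1.382e+00 -1.596e+00]
r 0.0495 phi 178.8
530 8 [0.0, -0.0077, -0.0001]
520 16 [0.0, -0.0161, -0.0023]
510 24 [0.0, -0.024, -0.006]
500 32 [-0.0, -0.0312, -0.011]
490 40 [-0.0, -0.0374, -0.0172]
480 48 [-0.0, -0.0424, -0.0244]
470 56 [-0.0001, -0.0461, -0.0323]
460 64 [-0.0001, -0.0484, -0.0408]
450 72 [-0.0001, -0.0492, -0.0495]
440 80 [-0.0002, -0.0484, -0.0582]
430 88 [-0.0002, -0.0462, -0.0666]
420 96 [-0.0002, -0.0425, -0.0746]
410 104 [-0.0003, -0.0375, -0.0818]
400 112 [-0.0003, -0.0313, -0.0879]
```

```bash
python3 -m jog '[{"turn":[8,0,0],"travel":[0,-0.0077,-0.0001],"hand":0.01},{"turn":[16,0,0],"travel":[0,-0.0161,-0.0023],"hand":0.01},{"turn":[24,0,0],"travel":[0,-0.024,-0.006],"hand":0.01},{"turn":[32,0,0],"travel":[0,-0.0312,-0.011],"hand":0.01},{"turn":[40,0,0],"travel":[0,-0.0374,-0.0172],"hand":0.01},{"turn":[48,0,0],"travel":[0,-0.0424,-0.0244],"hand":0.01},{"turn":[56,0,0],"travel":[0,-0.0461,-0.0323],"hand":0.01},{"turn":[64,0,0],"travel":[0,-0.0484,-0.0408],"hand":0.01},{"turn":[72,0,0],"travel":[0,-0.0492,-0.0495],"hand":0.01},{"turn":[80,0,0],"travel":[0,-0.0484,-0.0582],"hand":0.01},{"turn":[88,0,0],"travel":[0,-0.0462,-0.0666],"hand":0.01},{"turn":[96,0,0],"travel":[0,-0.0425,-0.0746],"hand":0.01},{"turn":[104,0,0],"travel":[0,-0.0375,-0.0818],"hand":0.01},{"turn":[112,0,0],"travel":[0,-0.0313,-0.0879],"hand":0.01}]'
python3 - <<'E'
from h import *
st();phi()
c,I,D=snap("scene"); 
cv2.imwrite("pics/s22.png",cv2.resize(I[120:270,210:400,::-1],None,fx=4,fy=4,interpolation=cv2.INTER_CUBIC))
E
```

```text
time_s: 38.0
ee_pos: [0.5456, 0.0707, 0.2002]
orientation: [0.417, 0.573, 0.415, -0.571]
contact_force: [0.4, -6.9, 7.6]
width: 0.0157
t 38.0 tcp [0.5456 0.0707 0.2002] q [ 0.4172  0.5726  0.4145 -0.5712] F [ 0.4 -6.9  7.6] w 0.0157 j [-0.01   0.155  1.646 -0.002  1.337  0.303]
r 0.0506 phi 40.3
```

View pics/s22.png

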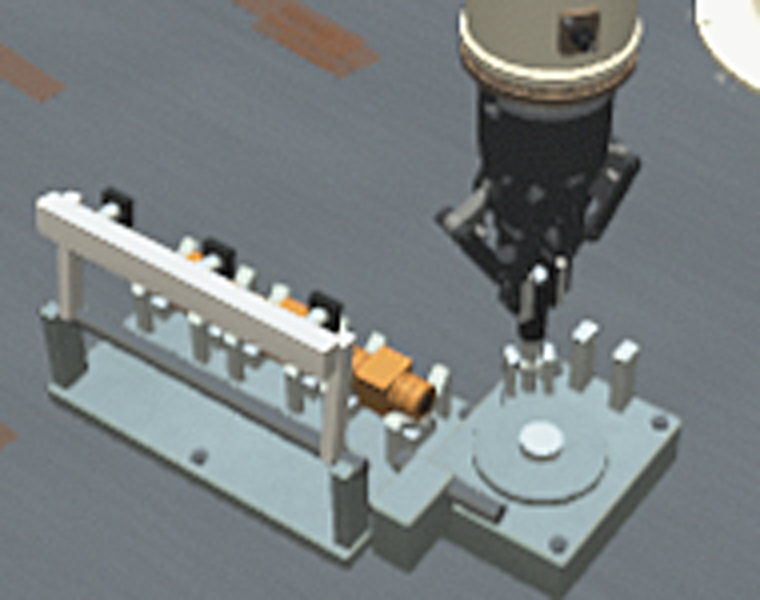

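```bash
python3 -m jog '[{"turn":[0,0,0],"travel":[0,0,0],"hand":0.055},{"turn":[0,0,0],"travel":[0,0,0],"hand":0.055},{"turn":[-8,0,0],"travel":[0.002,0,0],"hand":0.055},{"turn":[-16,0,0],"travel":[0.004,0,0],"hand":0.055},{"turn":[-24,0,0],"travel":[0.004,0,0],"hand":0.055},{"turn":[-32,0,0],"travel":[0.004,0,0],"hand":0.055},{"turn":[-40,0,0],"travel":[0.004,0,0],"hand":0.055},{"turn":[-48,0,0],"travel":[0.004,0,0],"hand":0.055},{"turn":[-56,0,0],"travel":[0.004,0,0],"hand":0.055},{"turn":[-64,0,0],"travel":[0.004,0,0],"hand":0.055},{"turn":[-72,0,0],"travel":[0.004,0,0],"hand":0.055},{"turn":[-80,0,0],"travel":[0.004,0,0],"hand":0.055},{"turn":[-88,0,0],"travel":[0.004,0,0],"hand":0.055},{"turn":[-96,0,0],"travel":[0.004,0,0],"hand":0.055},{"turn":[-104,0,0],"travel":[0.004,0,0],"hand":0.055},{"turn":[-112,0,0],"travel":[0.004,0,0],"hand":0.055},{"turn":[-120,0,0],"travel":[0.004,0,0],"hand":0.055},{"turn":[-128,0,0],"travel":[0.004,0,0],"hand":0.055},{"turn":[-130,0,0],"travel":[0.004,0,0],"hand":0.055}]'
python3 -m jog '[{"turn":[0,0,0],"travel":[0,0,0],"hand":0.01},{"turn":[0,0,0],"travel":[0,0,0],"hand":0.01},{"turn":[0,0,0],"travel":[0,0,0],"hand":0.01},{"turn":[0,0,0],"travel":[0,0,0],"hand":0.01},{"turn":[0,0,0],"travel":[0,0,0],"hand":0.01}]' 80
python3 - <<'E'
from h import *
arc(np.arange(390,199,-10),8)
E
```

```text
time_s: 39.95
ee_pos: [0.5452, 0.0714, 0.1942]
orientation: [0.693, -0.14, 0.693, 0.14]
contact_force: [0.5, -0.2, 0.4]
width: 0.0551
time_s: 40.45
ee_pos: [0.5451, 0.0715, 0.1942]
orientation: [0.694, -0.137, 0.694, 0.137]
contact_force: [-2.1, 1.9, 5.4]
width: 0.0161
t 40.45 tcp [0.5451 0.0715 0.1942] q [ 0.6938 -0.1373  0.6935  0.1373] F [-2.1  1.9  5.4] w 0.0161 j [-0.01   0.16   1.652 -0.     1.329 -1.971]
r 0.0504 phi 39.2
390 8 [-0.0, 0.0078, -0.0022]
380 16 [-0.0, 0.0164, -0.0032]
370 24 [-0.0, 0.0252, -0.0028]
360 32 [-0.0, 0.0337, -0.0008]
350 40 [-0.0, 0.0418, 0.0026]
340 48 [-0.0, 0.0491, 0.0073]
330 56 [-0.0, 0.0555, 0.0133]
320 64 [-0.0, 0.0608, 0.0203]
310 72 [-0.0, 0.0648, 0.0281]
300 80 [0.0, 0.0673, 0.0364]
290 88 [0.0, 0.0684, 0.0451]
280 96 [0.0, 0.068, 0.0539]
270 104 [0.0, 0.066, 0.0624]
260 112 [0.0, 0.0626, 0.0705]
250 120 [0.0, 0.0578, 0.0778]
240 128 [0.0, 0.0519, 0.0842]
230 136 [0.0, 0.0449, 0.0895]
220 144 [0.0, 0.0371, 0.0935]
210 152 [0.0, 0.0287, 0.096]
200 160 [0.0, 0.0201, 0.0971]
```

```bash
python3 -m jog '[{"turn":[8,0,0],"travel":[0,0.0078,-0.0022],"hand":0.01},{"turn":[16,0,0],"travel":[0,0.0164,-0.0032],"hand":0.01},{"turn":[24,0,0],"travel":[0,0.0252,-0.0028],"hand":0.01},{"turn":[32,0,0],"travel":[0,0.0337,-0.0008],"hand":0.01},{"turn":[40,0,0],"travel":[0,0.0418,0.0026],"hand":0.01},{"turn":[48,0,0],"travel":[0,0.0491,0.0073],"hand":0.01},{"turn":[56,0,0],"travel":[0,0.0555,0.0133],"hand":0.01},{"turn":[64,0,0],"travel":[0,0.0608,0.0203],"hand":0.01},{"turn":[72,0,0],"travel":[0,0.0648,0.0281],"hand":0.01},{"turn":[80,0,0],"travel":[0,0.0673,0.0364],"hand":0.01},{"turn":[88,0,0],"travel":[0,0.0684,0.0451],"hand":0.01},{"turn":[96,0,0],"travel":[0,0.068,0.0539],"hand":0.01},{"turn":[104,0,0],"travel":[0,0.066,0.0624],"hand":0.01},{"turn":[112,0,0],"travel":[0,0.0626,0.0705],"hand":0.01},{"turn":[120,0,0],"travel":[0,0.0578,0.0778],"hand":0.01},{"turn":[128,0,0],"travel":[0,0.0519,0.0842],"hand":0.01},{"turn":[136,0,0],"travel":[0,0.0449,0.0895],"hand":0.01},{"turn":[144,0,0],"travel":[0,0.0371,0.0935],"hand":0.01},{"turn":[152,0,0],"travel":[0,0.0287,0.096],"hand":0.01},{"turn":[160,0,0],"travel":[0,0.0201,0.0971],"hand":0.01}]'
python3 - <<'E'
from h import *
st();phi()
c,I,D=snap("scene"); 
cv2.imwrite("pics/s23.png",cv2.resize(I[120:270,210:400,::-1],None,fx=4,fy=4,interpolation=cv2.INTER_CUBIC))
E
```

```text
time_s: 42.45
ee_pos: [0.6267, 0.127, 0.1942]
orientation: [-0.254, -0.659, -0.254, 0.661]
contact_force: [-10.8, 1.0, 10.5]
width: 0.016
t 42.45 tcp [0.6267 0.127  0.1942] q [-0.2537 -0.6594 -0.254   0.6605] F [-10.8   1.   10.5] w 0.016 j [0.079 0.34  1.428 0.    1.376 0.916]
r 0.0497 phi 200.1
```

View pics/s23.png

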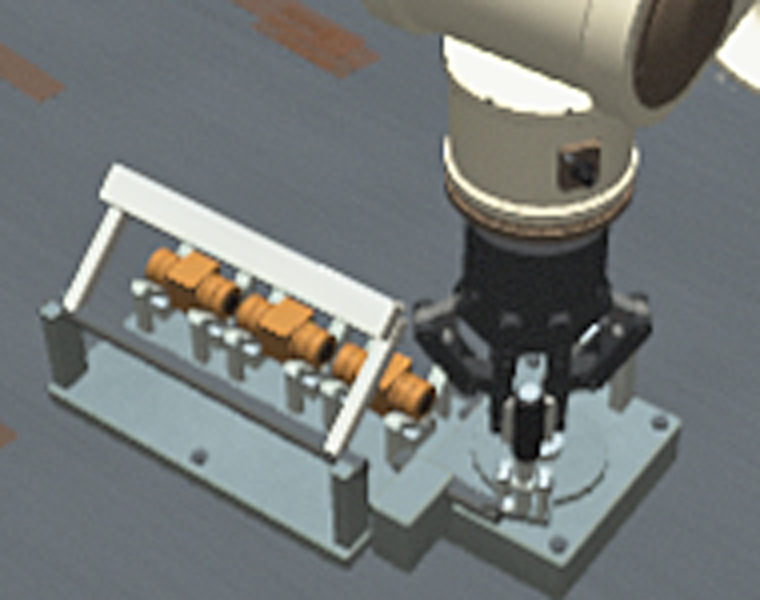

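```bash
python3 -m jog '[{"turn":[0,0,0],"travel":[0,0,0],"hand":0.055},{"turn":[0,0,0],"travel":[0,0,0],"hand":0.055},{"turn":[-8,0,0],"travel":[0,0,0],"hand":0.055},{"turn":[-16,0,0],"travel":[0,0,0],"hand":0.055},{"turn":[-24,0,0],"travel":[0,0,0],"hand":0.055},{"turn":[-32,0,0],"travel":[0,0,0],"hand":0.055},{"turn":[-40,0,0],"travel":[0,0,0],"hand":0.055},{"turn":[-48,0,0],"travel":[0,0,0],"hand":0.055},{"turn":[-56,0,0],"travel":[0,0,0],"hand":0.055},{"turn":[-64,0,0],"travel":[0,0,0],"hand":0.055},{"turn":[-72,0,0],"travel":[0,0,0],"hand":0.055},{"turn":[-80,0,0],"travel":[0,0,0],"hand":0.055},{"turn":[-88,0,0],"travel":[0,0,0],"hand":0.055},{"turn":[-96,0,0],"travel":[0,0,0],"hand":0.055},{"turn":[-104,0,0],"travel":[0,0,0],"hand":0.055},{"turn":[-112,0,0],"travel":[0,0,0],"hand":0.055},{"turn":[-120,0,0],"travel":[0,0,0],"hand":0.055},{"turn":[-128,0,0],"travel":[0,0,0],"hand":0.055},{"turn":[-130,0,0],"travel":[0,0,0],"hand":0.055},{"turn":[-130,0,0],"travel":[0,0,0],"hand":0.055}]'
python3 -m jog '[{"turn":[0,0,0],"travel":[0,0,0],"hand":0.01},{"turn":[0,0,0],"travel":[0,0,0],"hand":0.01},{"turn":[0,0,0],"travel":[0,0,0],"hand":0.01},{"turn":[0,0,0],"travel":[0,0,0],"hand":0.01},{"turn":[0,0,0],"travel":[0,0,0],"hand":0.01}]' 80
python3 - <<'E'
from h import *
s=st(); z=Rq(s["orientation"]).as_matrix()[:,2]; print("psi",np.degrees(np.arctan2(z[1],z[0]))-4.45)
arc(np.arange(190,-1,-10),8.5)
E
```

```text
time_s: 44.5
ee_pos: [0.627, 0.1273, 0.1937]
orientation: [0.706, 0.046, 0.706, -0.046]
contact_force: [0.1, 0.6, 0.1]
width: 0.055
time_s: 45.0
ee_pos: [0.6269, 0.1269, 0.1942]
orientation: [0.705, 0.047, 0.706, -0.047]
contact_force: [-4.3, -3.1, 5.0]
width: 0.0161
t 45.0 tcp [0.6269 0.1269 0.1942] q [ 0.7054  0.0468  0.7057 -0.0472] F [-4.3 -3.1  5. ] w 0.0161 j [ 8.000e-02  3.400e-01  1.428e+00 -1.000e-03  1.374e+00 -1.358e+00]
psi -12.071709868862946
t 45.0 tcp [0.6269 0.1269 0.1942] q [ 0.7054  0.0468  0.7057 -0.0472] F [-4.3 -3.1  5. ] w 0.0161 j [ 8.000e-02  3.400e-01  1.428e+00 -1.000e-03  1.374e+00 -1.358e+00]
r 0.0498 phi 199.9
190 8.5 [0.0, -0.0075, 0.0043]
180 17.0 [0.0, -0.0159, 0.0068]
170 25.5 [0.0, -0.0246, 0.0079]
160 34.0 [0.0, -0.0333, 0.0075]
150 42.5 [0.0, -0.0419, 0.0055]
140 51.0 [0.0, -0.0499, 0.0021]
130 59.5 [0.0, -0.0573, -0.0027]
120 68.0 [0.0, -0.0637, -0.0086]
110 76.5 [0.0, -0.0689, -0.0156]
100 85.0 [0.0001, -0.0729, -0.0234]
90 93.5 [0.0001, -0.0755, -0.0318]
80 102.0 [0.0001, -0.0766, -0.0404]
70 110.5 [0.0001, -0.0761, -0.0492]
60 119.0 [0.0001, -0.0742, -0.0577]
50 127.5 [0.0001, -0.0708, -0.0658]
40 136.0 [0.0001, -0.066, -0.0731]
30 144.5 [0.0001, -0.06, -0.0795]
20 153.0 [0.0001, -0.0531, -0.0848]
10 161.5 [0.0001, -0.0453, -0.0888]
0 170.0 [0.0001, -0.0369, -0.0914]
```

```bash
python3 -m jog '[{"turn":[8.4,0,0],"travel":[0,-0.0075,0.0043],"hand":0.01},{"turn":[16.8,0,0],"travel":[0,-0.0159,0.0068],"hand":0.01},{"turn":[25.2,0,0],"travel":[0,-0.0246,0.0079],"hand":0.01},{"turn":[33.6,0,0],"travel":[0,-0.0333,0.0075],"hand":0.01},{"turn":[42,0,0],"travel":[0,-0.0419,0.0055],"hand":0.01},{"turn":[50.4,0,0],"travel":[0,-0.0499,0.0021],"hand":0.01},{"turn":[58.8,0,0],"travel":[0,-0.0573,-0.0027],"hand":0.01},{"turn":[67.2,0,0],"travel":[0,-0.0637,-0.0086],"hand":0.01},{"turn":[75.6,0,0],"travel":[0,-0.0689,-0.0156],"hand":0.01},{"turn":[84,0,0],"travel":[0,-0.0729,-0.0234],"hand":0.01},{"turn":[92.4,0,0],"travel":[0,-0.0755,-0.0318],"hand":0.01},{"turn":[100.8,0,0],"travel":[0,-0.0766,-0.0404],"hand":0.01},{"turn":[109.2,0,0],"travel":[0,-0.0761,-0.0492],"hand":0.01},{"turn":[117.6,0,0],"travel":[0,-0.0742,-0.0577],"hand":0.01},{"turn":[126,0,0],"travel":[0,-0.0708,-0.0658],"hand":0.01},{"turn":[134.4,0,0],"travel":[0,-0.066,-0.0731],"hand":0.01},{"turn":[142.8,0,0],"travel":[0,-0.06,-0.0795],"hand":0.01},{"turn":[151.2,0,0],"travel":[0,-0.0531,-0.0848],"hand":0.01},{"turn":[159.6,0,0],"travel":[0,-0.0453,-0.0888],"hand":0.01},{"turn":[168,0,0],"travel":[0,-0.0369,-0.0914],"hand":0.01}]'
python3 - <<'E'
from h import *
s=st();phi(); z=Rq(s["orientation"]).as_matrix()[:,2]; print("psi",np.degrees(np.arctan2(z[1],z[0]))-4.45)
c,I,D=snap("scene"); 
cv2.imwrite("pics/s24.png",cv2.resize(I[120:270,210:400,::-1],None,fx=4,fy=4,interpolation=cv2.INTER_CUBIC))
E
```

```text
time_s: 47.0
ee_pos: [0.5312, 0.102, 0.1942]
orientation: [-0.026, -0.706, -0.024, 0.707]
contact_force: [-3.6, -10.5, 5.4]
width: 0.0159
t 47.0 tcp [0.5312 0.102  0.1942] q [-0.0256 -0.7065 -0.0241  0.7069] F [ -3.6 -10.5   5.4] w 0.0159 j [ 0.048  0.143  1.672 -0.002  1.327  1.549]
r 0.0505 phi 0.4
psi -180.42662710159652
```

View pics/s24.png

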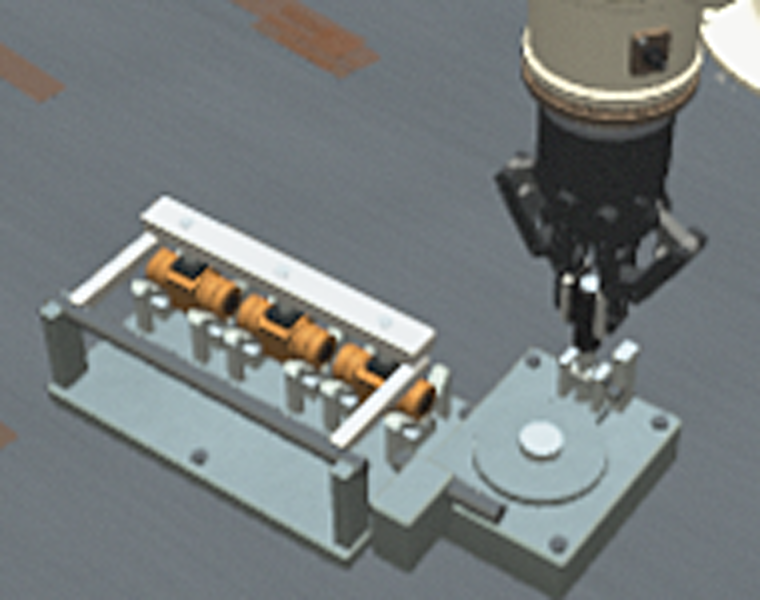

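```bash
python3 -m jog '[{"turn":[0,0,0],"travel":[0,-0.002,0],"hand":0.01},{"turn":[0,0,0],"travel":[0,-0.002,0],"hand":0.01},{"turn":[0,0,0],"travel":[0,-0.002,0],"hand":0.01}]'; python3 -c "
from h import *
phi()"
```

```text
time_s: 47.35
ee_pos: [0.5312, 0.1032, 0.1942]
orientation: [-0.028, -0.706, -0.026, 0.707]
contact_force: [-4.5, -15.9, 5.5]
width: 0.0159
r 0.0504 phi 359.1
```

```bash
python3 -m jog '[{"turn":[0,0,0],"travel":[0.0002,0.001,-0.005],"hand":0.01},{"turn":[0,0,0],"travel":[0.0009,0.001,-0.0104],"hand":0.01},{"turn":[0,0,0],"travel":[0.002,0.001,-0.0155],"hand":0.01},{"turn":[0,0,0],"travel":[0.0036,0.001,-0.0205],"hand":0.01},{"turn":[0,0,0],"travel":[0.0056,0.001,-0.0254],"hand":0.01},{"turn":[0,0,0],"travel":[0.008,0.001,-0.03],"hand":0.01},{"turn":[0,0,0],"travel":[0.014,0.001,-0.0386],"hand":0.01}]' 40
python3 - <<'E'
from h import *
st()
c,I,D=snap("scene"); 
cv2.imwrite("pics/s25.png",cv2.resize(I[120:270,210:400,::-1],None,fx=4,fy=4,interpolation=cv2.INTER_CUBIC))
E
```

```text
time_s: 48.05
ee_pos: [0.5699, 0.1059, 0.1805]
orientation: [-0.028, -0.707, -0.026, 0.707]
contact_force: [-8.5, -7.7, 7.8]
width: 0.0158
t 48.05 tcp [0.5699 0.1059 0.1805] q [-0.0276 -0.7065 -0.0265  0.7066] F [-8.5 -7.7  7.8] w 0.0158 j [ 0.052  0.231  1.596 -0.002  1.314  1.546]
```

View pics/s25.png

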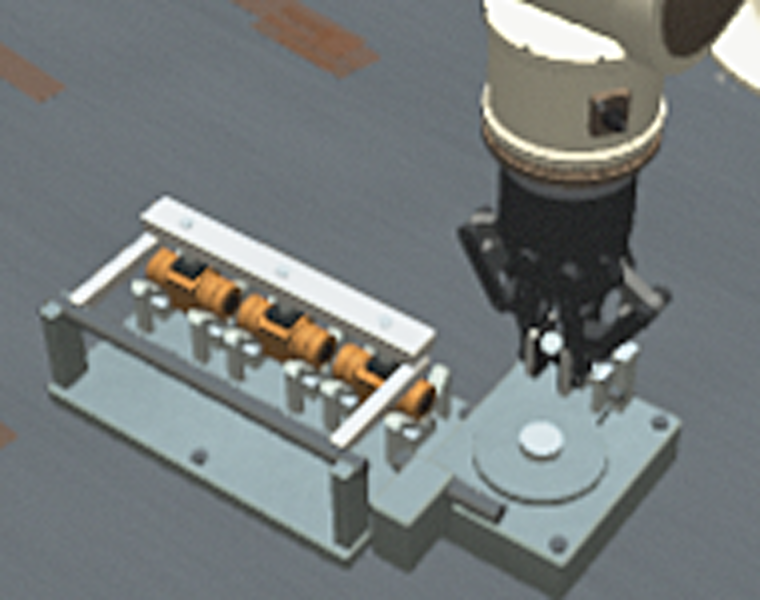

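```bash
python3 -m jog '[{"turn":[0,0,0],"travel":[0.0036,0,-0.0039],"hand":0.01},{"turn":[0,0,0],"travel":[0.0074,0,-0.0074],"hand":0.01},{"turn":[0,0,0],"travel":[0.0116,0,-0.0106],"hand":0.01},{"turn":[0,0,0],"travel":[0.016,0,-0.0134],"hand":0.01},{"turn":[0,0,0],"travel":[0.0207,0,-0.0158],"hand":0.01},{"turn":[0,0,0],"travel":[0.0255,0,-0.0178],"hand":0.01},{"turn":[0,0,0],"travel":[0.0305,0,-0.0193],"hand":0.01},{"turn":[0,0,0],"travel":[0.0356,0,-0.0205],"hand":0.01},{"turn":[0,0,0],"travel":[0.041,0,-0.0212],"hand":0.01},{"turn":[0,0,0],"travel":[0.045,0,-0.0214],"hand":0.01},{"turn":[0,0,0],"travel":[0.045,0,-0.0214],"hand":0.01}]'
python3 - <<'E'
from h import *
st()
c,I,D=snap("scene"); 
cv2.imwrite("pics/s26.png",cv2.resize(I[120:270,210:400,::-1],None,fx=4,fy=4,interpolation=cv2.INTER_CUBIC))
E
```

```text
time_s: 49.2
ee_pos: [0.5908, 0.1075, 0.1344]
orientation: [-0.028, -0.706, -0.027, 0.707]
contact_force: [-7.4, -7.7, 4.9]
width: 0.0159
t 49.2 tcp [0.5908 0.1075 0.1344] q [-0.0275 -0.7059 -0.0265  0.7073] F [-7.4 -7.7  4.9] w 0.0159 j [ 5.200e-02  3.140e-01  1.591e+00 -1.000e-03  1.239e+00  1.547e+00]
```

View pics/s26.png

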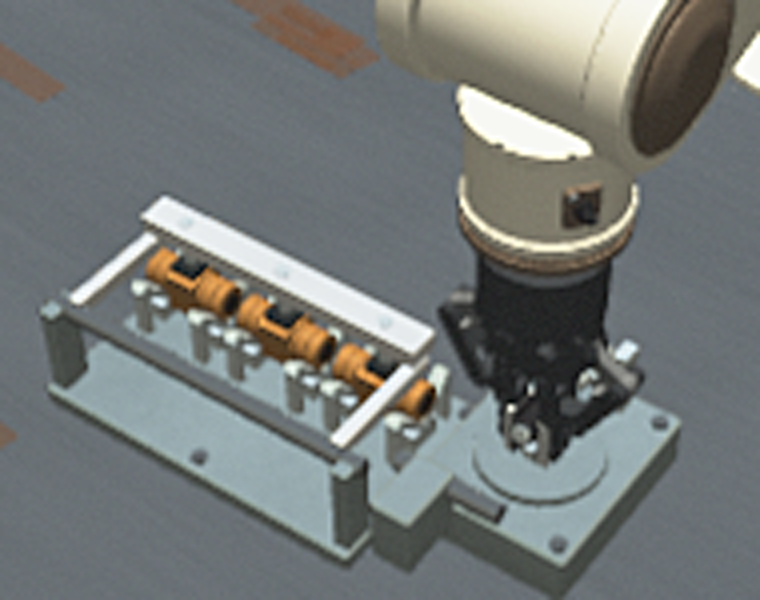

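Handle is flat. Release, rise, then retreat and inspect.

```bash
python3 -m jog '[{"turn":[0,0,0],"travel":[0,0,0],"hand":0.045},{"turn":[0,0,0],"travel":[0,0,0],"hand":0.045},{"turn":[0,0,0],"travel":[0,0,0],"hand":0.045},{"turn":[0,0,0],"travel":[-0.02,0,0],"hand":0.045},{"turn":[0,0,0],"travel":[-0.06,0,0],"hand":0.045},{"turn":[0,0,0],"travel":[-0.1,0,0],"hand":0.045},{"turn":[0,0,0],"travel":[-0.14,0,0],"hand":0.045},{"turn":[0,0,0],"travel":[-0.16,0,0.04],"hand":0.06},{"turn":[0,0,0],"travel":[-0.16,0.03,0.08],"hand":0.085},{"turn":[0,0,0],"travel":[-0.16,0.06,0.12],"hand":0.085},{"turn":[0,0,0],"travel":[-0.16,0.06,0.15],"hand":0.085},{"turn":[0,0,0],"travel":[-0.16,0.06,0.15],"hand":0.085},{"turn":[0,0,0],"travel":[-0.16,0.06,0.15],"hand":0.085}]'
python3 - <<'E'
from h import *
s=st()
c,I,D=snap("wrist","w27"); P=cloud(c,D)
cs,I2,D2=snap("scene"); 
cv2.imwrite("pics/s27.png",cv2.resize(I2[120:270,210:400,::-1],None,fx=4,fy=4,interpolation=cv2.INTER_CUBIC))
np.savez("w27.npz",I=I,D=D,K=c[0],p=c[1],M=c[2])
E
```

```text
time_s: 50.55
ee_pos: [0.4464, 0.0368, 0.2955]
orientation: [0.027, 0.707, 0.027, -0.706]
contact_force: [0.5, -0.1, -0.0]
width: 0.0849
t 50.55 tcp [0.4464 0.0368 0.2955] q [ 0.0271  0.7071  0.027  -0.706 ] F [ 0.5 -0.1 -0. ] w 0.0849 j [-0.09  -0.117  1.726  0.     1.531  1.404]
```

View pics/s27.png

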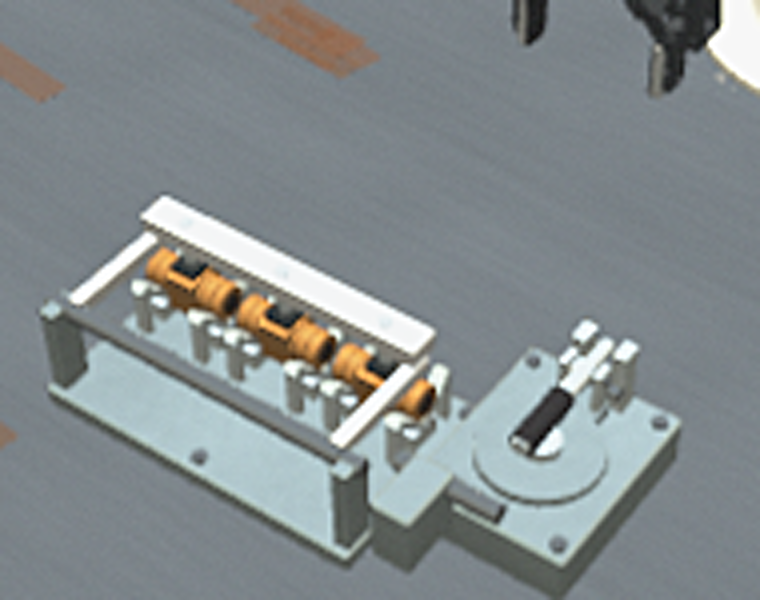

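View pics/w27.png

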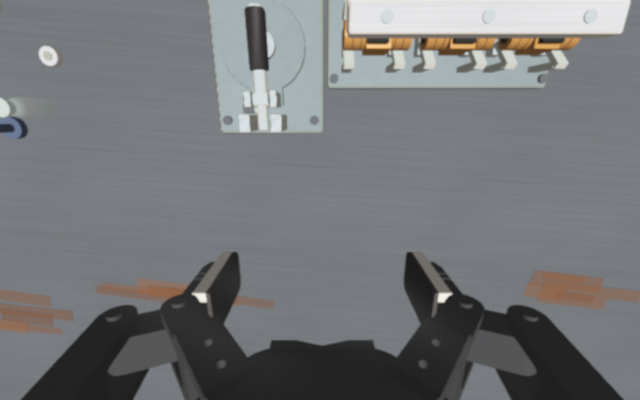

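```bash
python3 - <<'E'
from h import *
z=np.load("w27.npz"); c=(z["K"],z["p"],z["M"]);P=cloud(c,z["D"])
for nm,(u,v) in dict(sleeveEnd=(256,12),sleeve=(257,40),tongue=(263,120),postL=(245,122),bar1=(400,25),bar2=(590,28)).items(): print(nm,P[v-1:v+2,u-1:u+2].reshape(-1,3).mean(0).round(4))
cs,I2,D2=snap("scene"); Z=np.load("scene0.npz"); P0=cloud((Z["K"],Z["p"],Z["M"]),Z["D"]);P2=cloud(cs,D2)
d=np.abs(I2.astype(int)-Z["I"]).max(2)>40
print("bystander px changed",d[255:340,420:500].sum()); print("sceneBar",P0[188,270],P2[188,270], P0[200,290],P2[200,290])
E
```

```text
sleeveEnd [0.6005 0.1057 0.0869]
sleeve [0.5793 0.1047 0.0866]
tongue [0.5132 0.0929 0.1146]
postL [0.5092 0.115  0.0881]
bar1 [ 0.5941 -0.0134  0.1086]
bar2 [ 0.6036 -0.1648  0.1086]
bystander px changed 0
sceneBar [ 0.61770547 -0.10655823  0.10184015] [ 0.61946412 -0.10465763  0.10424234] [ 0.61283689 -0.04258622  0.09514578] [ 0.61216875 -0.04323294  0.0942331 ]
```

```bash
python3 - <<'E'
from h import *
z=np.load("w27.npz"); c=(z["K"],z["p"],z["M"]);P=cloud(c,z["D"])
for v in (80,90,110,115,120,125): print(v,[(u,P[v,u,2].round(3)) for u in range(255,272,2)])
cv2.imwrite("pics/w27c.png",cv2.resize(z["I"][60:140,200:340,::-1],None,fx=5,fy=5,interpolation=cv2.INTER_CUBIC))
E
```

```text
80 [(255, np.float64(0.083)), (257, np.float64(0.084)), (259, np.float64(0.085)), (261, np.float64(0.084)), (263, np.float64(0.082)), (265, np.float64(0.081)), (267, np.float64(0.054)), (269, np.float64(0.054)), (271, np.float64(0.054))]
90 [(255, np.float64(0.083)), (257, np.float64(0.084)), (259, np.float64(0.085)), (261, np.float64(0.084)), (263, np.float64(0.083)), (265, np.float64(0.081)), (267, np.float64(0.056)), (269, np.float64(0.054)), (271, np.float64(0.055))]
110 [(255, np.float64(0.067)), (257, np.float64(0.081)), (259, np.float64(0.083)), (261, np.float64(0.083)), (263, np.float64(0.082)), (265, np.float64(0.081)), (267, np.float64(0.078)), (269, np.float64(0.04)), (271, np.float64(0.04))]
115 [(255, np.float64(0.058)), (257, np.float64(0.08)), (259, np.float64(0.083)), (261, np.float64(0.084)), (263, np.float64(0.083)), (265, np.float64(0.082)), (267, np.float64(0.08)), (269, np.float64(0.042)), (271, np.float64(0.088))]
120 [(255, np.float64(0.061)), (257, np.float64(0.051)), (259, np.float64(0.083)), (261, np.float64(0.082)), (263, np.float64(0.083)), (265, np.float64(0.08)), (267, np.float64(0.079)), (269, np.float64(0.04)), (271, np.float64(0.089))]
125 [(255, np.float64(0.064)), (257, np.float64(0.053)), (259, np.float64(0.083)), (261, np.float64(0.082)), (263, np.float64(0.082)), (265, np.float64(0.082)), (267, np.float64(0.08)), (269, np.float64(0.04)), (271, np.float64(0.088))]
```

View pics/w27c.png

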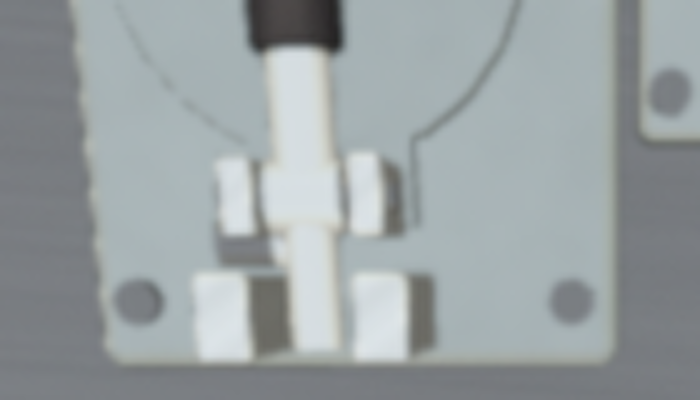

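```bash
python3 - <<'E'
from h import *
A=np.array([[np.cos(THC),-np.sin(THC)],[np.sin(THC),np.cos(THC)]])
for f in("w2","w27"):
    z=np.load(f+".npz"); c=(z["K"],z["p"],z["M"]);P=cloud(c,z["D"]); Q=(P[...,:2]-O)@A; Z=P[...,2]
    for nm,(x0,x1,z0,z1) in dict(tongue=(-.078,-.066,.078,.0855),shank=(-.04,-.03,.078,.09),sleeve=(-.018,.02,.08,.09)).items():
        m=(Q[...,0]>x0)&(Q[...,0]<x1)&(Z>z0)&(Z<z1)&(abs(Q[...,1])<.0095); print(f,nm,m.sum(),Q[m].mean(0).round(4),Q[m][:,1].min().round(4),Q[m][:,1].max().round(4))
    m=(Q[...,0]>-.082)&(Q[...,0]<-.062)&(Z>.086)&(Z<.09)&(abs(Q[...,1])<.025); y=Q[m][:,1]; print(" posts",y[y<0].mean().round(4),y[y>0].mean().round(4))
E
```

```text
w2 tongue 181 [-0.0721 -0.0002] -0.0046 0.005
w2 shank 161 [-0.0351 -0.0005] -0.0057 0.0057
w2 sleeve 787 [ 0.0006 -0.0005] -0.0088 0.0089
 posts -0.0149 0.015
w27 tongue 134 [-0.0718 -0.0011] -0.0055 0.0046
w27 shank 150 [-0.0349 -0.0007] -0.0059 0.0061
w27 sleeve 953 [ 0.0014 -0.0002] -0.0085 0.0094
 posts -0.0143 0.0155
```

```bash
python3 - <<'E'
from h import *
rel([.5793,.0695,.2495])
E
python3 -m jog '[{"turn":[-8,0,0],"travel":[0,0,0],"hand":0.085},{"turn":[-16,0,0],"travel":[0,0,0],"hand":0.085},{"turn":[-24,0,0],"travel":[0,0,0],"hand":0.085},{"turn":[-32,0,0],"travel":[0,0,0],"hand":0.085},{"turn":[-40,0,0],"travel":[0,0,0],"hand":0.085},{"turn":[-48,0,0],"travel":[0,0,0],"hand":0.085},{"turn":[-56,0,0],"travel":[0,0,0],"hand":0.085},{"turn":[-64,0,0],"travel":[0,0,0],"hand":0.085},{"turn":[-72,0,0],"travel":[0,0,0],"hand":0.085},{"turn":[-80,0,0],"travel":[0,0,0],"hand":0.085},{"turn":[-88,0,0],"travel":[0,0,0],"hand":0.085},{"turn":[-96,0,0],"travel":[0,0,0],"hand":0.085},{"turn":[-104,0,0],"travel":[0,0,0],"hand":0.085},{"turn":[-112,0,0],"travel":[0,0,0],"hand":0.085},{"turn":[-120,0,0],"travel":[0,0,0],"hand":0.085},{"turn":[-128,0,0],"travel":[0,0,0],"hand":0.085},{"turn":[-136,0,0],"travel":[0,0,0],"hand":0.085},{"turn":[-144,0,0],"travel":[0,0,0],"hand":0.085},{"turn":[-152,0,0],"travel":[0,0,0],"hand":0.085},{"turn":[-160,0,0],"travel":[0,0,0],"hand":0.085}]'
python3 - <<'E'
from h import *
rel([.5793,.0695,.2495],4.45)
E
```

```text
travel [0.0453, -0.0221, -0.1343] turn [0.0, 0.0, 0.0]
time_s: 52.7
ee_pos: [0.4471, 0.0371, 0.2945]
orientation: [0.701, 0.094, 0.701, -0.094]
contact_force: [-0.4, 0.5, -0.4]
width: 0.0855
travel [0.0449, 0.066, 0.1191] turn [-19.67, -0.06, 0.01]
```

```bash
python3 -m jog '[{"turn":[-8,0,0],"travel":[0.01,0.02,0.035],"hand":0.085},{"turn":[-16,0,0],"travel":[0.025,0.045,0.075],"hand":0.085},{"turn":[-19.7,0,0],"travel":[0.045,0.066,0.119],"hand":0.085},{"turn":[-19.7,0,0],"travel":[0.045,0.066,0.119],"hand":0.085},{"turn":[-19.7,0,0],"travel":[0.045,0.066,0.119],"hand":0.085},{"turn":[-19.7,0,0],"travel":[0.045,0.066,0.119],"hand":0.085},{"turn":[-19.7,0,0],"travel":[0.045,0.066,0.119],"hand":0.085}]'
python3 - <<'E'
from h import *
st(); c,I,D=snap("wrist","w28"); np.savez("w28.npz",I=I,D=D,K=c[0],p=c[1],M=c[2])
A=np.array([[np.cos(THC),-np.sin(THC)],[np.sin(THC),np.cos(THC)]])
for f in("w2","w28"):
    z=np.load(f+".npz"); c=(z["K"],z["p"],z["M"]);P=cloud(c,z["D"]); Q=(P[...,:2]-O)@A; Z=P[...,2]
    for nm,(x0,x1,z0,z1) in dict(tongue=(-.078,-.066,.078,.0855),shank=(-.04,-.03,.078,.09),sleeve=(-.018,.02,.08,.09)).items():
        m=(Q[...,0]>x0)&(Q[...,0]<x1)&(Z>z0)&(Z<z1)&(abs(Q[...,1])<.0095); print(f,nm,m.sum(),Q[m].mean(0).round(4),Q[m][:,1].min().round(4),Q[m][:,1].max().round(4),Z[m].mean().round(4))
    m=(Q[...,0]>-.082)&(Q[...,0]<-.062)&(Z>.086)&(Z<.09)&(abs(Q[...,1])<.025); y=Q[m][:,1]; print(" posts",y[y<0].mean().round(4),y[y>0].mean().round(4))
    m=(Z>.1)&(Z<.116)&(Q[...,1]<-.09)&(P[...,0]<.63); print(" bar",Z[m].mean().round(5),(Q[m][:,0]).min().round(4),Z[m].std().round(4))
E
```

```text
time_s: 53.4
ee_pos: [0.5783, 0.0684, 0.2512]
orientation: [0.707, -0.025, 0.706, 0.025]
contact_force: [0.7, -0.7, -0.1]
width: 0.085
t 53.4 tcp [0.5783 0.0684 0.2512] q [ 0.7073 -0.0253  0.706   0.0252] F [ 0.7 -0.7 -0.1] w 0.085 j [-0.014  0.188  1.501 -0.     1.451 -1.657]
w2 tongue 181 [-0.0721 -0.0002] -0.0046 0.005 0.0822
w2 shank 161 [-0.0351 -0.0005] -0.0057 0.0057 0.083
w2 sleeve 787 [ 0.0006 -0.0005] -0.0088 0.0089 0.0854
 posts -0.0149 0.015
 bar 0.10766 -0.0034 0.0017
w28 tongue 191 [-0.0721 -0.0016] -0.0059 0.0035 0.0822
w28 shank 160 [-0.035  -0.0011] -0.0063 0.005 0.0829
w28 sleeve 791 [ 0.0005 -0.0004] -0.0085 0.009 0.0853
 posts -0.0147 0.015
 bar 0.10798 -0.0032 0.0017
```

View pics/w28.png

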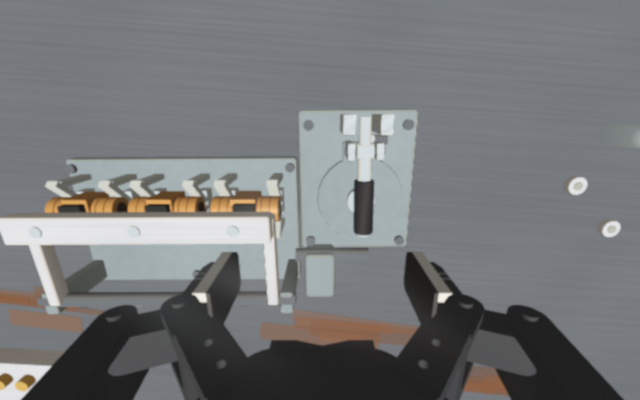

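```bash
python3 - <<'E'
from h import *
rel([.5379,.0608,.2],4.45);rel([.5379,.0608,.141],4.45)
E
```

```text
travel [0.0512, -0.0047, -0.0409] turn [-0.36, 0.11, 0.02]
travel [0.1102, -0.0046, -0.041] turn [-0.36, 0.11, 0.02]
```

```bash
python3 -m jog '[{"turn":[-0.3,0,0],"travel":[0.02,-0.0047,-0.041],"hand":0.0},{"turn":[-0.3,0,0],"travel":[0.05,-0.0047,-0.041],"hand":0.0},{"turn":[-0.3,0,0],"travel":[0.05,-0.0047,-0.041],"hand":0.0},{"turn":[-0.3,0,0],"travel":[0.05,-0.0047,-0.041],"hand":0.0},{"turn":[-0.3,0,0],"travel":[0.08,-0.0047,-0.041],"hand":0.0},{"turn":[-0.3,0,0],"travel":[0.1,-0.0047,-0.041],"hand":0.0},{"turn":[-0.3,0,0],"travel":[0.109,-0.0047,-0.041],"hand":0.0},{"turn":[-0.3,0,0],"travel":[0.109,-0.0047,-0.041],"hand":0.0},{"turn":[-0.3,0,0],"travel":[0.109,-0.0047,-0.041],"hand":0.0}]'
python3 - <<'E'
from h import *
st(); snap("wrist","w29")
E
```

```text
time_s: 54.35
ee_pos: [0.539, 0.0608, 0.1424]
orientation: [0.707, -0.027, 0.706, 0.027]
contact_force: [-0.1, -0.9, 0.9]
width: 0.0001
t 54.35 tcp [0.539  0.0608 0.1424] q [ 0.7071 -0.0273  0.706   0.0272] F [-0.1 -0.9  0.9] w 0.0001 j [-0.03   0.193  1.727 -0.     1.22  -1.677]
```

View pics/w29.png

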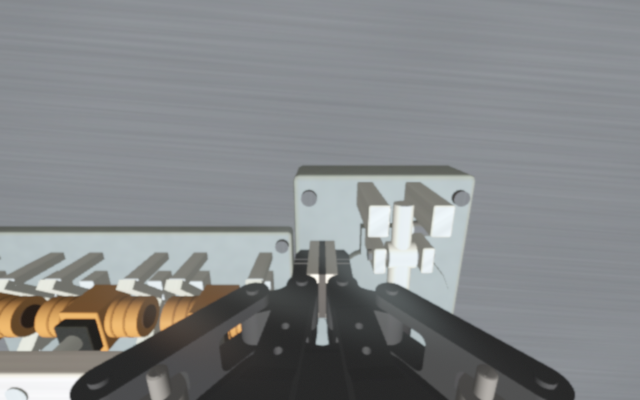

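```bash
python3 -m jog '[{"turn":[0,0,0],"travel":[0,0.005,0],"hand":0.0},{"turn":[0,0,0],"travel":[0,0.01,0],"hand":0.0},{"turn":[0,0,0],"travel":[0,0.013,0],"hand":0.0},{"turn":[0,0,0],"travel":[0,0.013,0],"hand":0.0}]'
python3 -m jog '[{"turn":[0,0,0],"travel":[0,0.002,0],"hand":0.0},{"turn":[0,0,0],"travel":[0,0.002,0],"hand":0.0}]'
python3 -m jog '[{"turn":[0,0,0],"travel":[0,0.002,0],"hand":0.0},{"turn":[0,0,0],"travel":[0,0.002,0],"hand":0.0}]'
```

```text
time_s: 54.8
ee_pos: [0.5372, 0.0743, 0.1411]
orientation: [0.707, -0.027, 0.707, 0.027]
contact_force: [0.3, 0.0, 0.5]
width: 0.0
time_s: 55.0
ee_pos: [0.537, 0.0759, 0.1409]
orientation: [0.707, -0.027, 0.707, 0.027]
contact_force: [-1.0, -0.8, -0.2]
width: -0.0002
time_s: 55.2
ee_pos: [0.5368, 0.0779, 0.1408]
orientation: [0.707, -0.027, 0.707, 0.027]
contact_force: [-0.0, 0.2, 0.8]
width: -0.0001
```

```bash
for i in 1 2 3 ; do echo; done; python3 -m jog '[{"turn":[0,0,0],"travel":[0,0.002,0],"hand":0.0},{"turn":[0,0,0],"travel":[0,0.002,0],"hand":0.0}]'
python3 -m jog '[{"turn":[0,0,0],"travel":[0,0.0015,0],"hand":0.0},{"turn":[0,0,0],"travel":[0,0.0015,0],"hand":0.0}]'
```

```text
time_s: 55.4
ee_pos: [0.5367, 0.0799, 0.1409]
orientation: [0.707, -0.027, 0.707, 0.027]
contact_force: [-0.0, -0.3, 0.4]
width: 0.0001
time_s: 55.6
ee_pos: [0.5366, 0.0814, 0.1409]
orientation: [0.707, -0.027, 0.707, 0.027]
contact_force: [-0.3, 0.2, -0.4]
width: -0.0008
```

```bash
python3 -m jog '[{"turn":[0,0,0],"travel":[0,0.001,0],"hand":0.0},{"turn":[0,0,0],"travel":[0,0.001,0],"hand":0.0}]' | sed -n '2p;4p'
python3 -m jog '[{"turn":[0,0,0],"travel":[0,0.001,0],"hand":0.0},{"turn":[0,0,0],"travel":[0,0.001,0],"hand":0.0}]' | sed -n '2p;4p'
```

```text
ee_pos: [0.5365, 0.0823, 0.1409]
contact_force: [-0.5, -0.2, -0.2]
ee_pos: [0.5365, 0.0829, 0.1409]
contact_force: [-0.0, -5.9, -0.5]
```

```bash
python3 -m jog '[{"turn":[0,0,0],"travel":[0,0.001,0],"hand":0.0},{"turn":[0,0,0],"travel":[0,0.001,0],"hand":0.0}]' | sed -n '2p;4p'
python3 -m jog '[{"turn":[0,0,0],"travel":[0,0.0006,0],"hand":0.0},{"turn":[0,0,0],"travel":[0,0.0006,0],"hand":0.0}]' | sed -n '2p;4p'
```

```text
ee_pos: [0.5364, 0.0835, 0.1408]
contact_force: [-0.3, -9.4, -1.0]
ee_pos: [0.5364, 0.0839, 0.1408]
contact_force: [0.4, -11.2, -0.7]
```

```bash
python3 -m jog '[{"turn":[0,0,0],"travel":[0,0.001,0],"hand":0.0},{"turn":[0,0,0],"travel":[0,0.001,0],"hand":0.0}]' | sed -n '2p;4p'
python3 -m jog '[{"turn":[0,0,0],"travel":[0,0.001,0],"hand":0.0},{"turn":[0,0,0],"travel":[0,0.001,0],"hand":0.0}]' | sed -n '2p;4p'
```

```text
ee_pos: [0.5364, 0.0844, 0.1408]
contact_force: [0.6, -16.0, -0.4]
ee_pos: [0.5363, 0.0847, 0.1408]
contact_force: [0.2, -24.0, -1.4]
```

```bash
python3 -m jog '[{"turn":[0,0,0],"travel":[0,-0.01,0],"hand":0.0},{"turn":[0,0,0],"travel":[-0.03,-0.02,0],"hand":0.0},{"turn":[0,0,0],"travel":[-0.07,-0.02,0],"hand":0.0},{"turn":[0,0,0],"travel":[-0.108,-0.015,0.02],"hand":0.05},{"turn":[0,0,0],"travel":[-0.109,-0.012,0.041],"hand":0.085},{"turn":[0,0,0],"travel":[-0.109,-0.012,0.041],"hand":0.085},{"turn":[0,0,0],"travel":[-0.109,-0.012,0.041],"hand":0.085},{"turn":[0,0,0],"travel":[-0.109,-0.012,0.041],"hand":0.085},{"turn":[0,0,0],"travel":[-0.109,-0.012,0.041],"hand":0.085}]'
python3 - <<'E'
from h import *
st(); c,I,D=snap("wrist","w30"); np.savez("w30.npz",I=I,D=D,K=c[0],p=c[1],M=c[2])
A=np.array([[np.cos(THC),-np.sin(THC)],[np.sin(THC),np.cos(THC)]])
for f in("w2","w28","w30"):
    z=np.load(f+".npz"); c=(z["K"],z["p"],z["M"]);P=cloud(c,z["D"]); Q=(P[...,:2]-O)@A; Z=P[...,2]
    for nm,(x0,x1,z0,z1) in dict(tongue=(-.078,-.066,.078,.0855),shank=(-.04,-.03,.078,.09),sleeve=(-.018,.02,.08,.09)).items():
        m=(Q[...,0]>x0)&(Q[...,0]<x1)&(Z>z0)&(Z<z1)&(abs(Q[...,1])<.0095); print(f,nm,m.sum(),Q[m].mean(0).round(4),Z[m].mean().round(4))
    m=(Q[...,0]>-.082)&(Q[...,0]<-.062)&(Z>.086)&(Z<.09)&(abs(Q[...,1])<.025); y=Q[m][:,1]; print(" posts",y[y<0].mean().round(4),y[y>0].mean().round(4))
E
```

```text
time_s: 57.7
ee_pos: [0.5774, 0.078, 0.2495]
orientation: [0.706, -0.027, 0.707, 0.027]
contact_force: [0.5, 0.7, 0.9]
width: 0.0845
t 57.7 tcp [0.5774 0.078  0.2495] q [ 0.7063 -0.0272  0.7069  0.0272] F [0.5 0.7 0.9] w 0.0845 j [ 0.002  0.19   1.501 -0.     1.451 -1.646]
w2 tongue 181 [-0.0721 -0.0002] 0.0822
w2 shank 161 [-0.0351 -0.0005] 0.083
w2 sleeve 787 [ 0.0006 -0.0005] 0.0854
 posts -0.0149 0.015
w28 tongue 191 [-0.0721 -0.0016] 0.0822
w28 shank 160 [-0.035  -0.0011] 0.0829
w28 sleeve 791 [ 0.0005 -0.0004] 0.0853
 posts -0.0147 0.015
w30 tongue 195 [-0.0721 -0.    ] 0.0821
w30 shank 163 [-0.0351 -0.0003] 0.0829
w30 sleeve 787 [ 0.0006 -0.0003] 0.0853
 posts -0.0148 0.0151
```

View pics/w30.png

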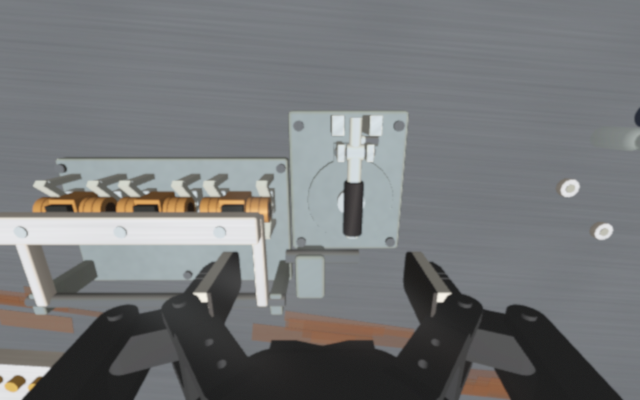

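The nudge worked: the tongue is back where it was at the start, so the wheel is at 0. The handle is flat, the bar is down, all three filters are under their pads, and the robot is clear of everything.

```bash
python3 - <<'E'
from h import *
snap("scene","s31"); print(arm.job_done())
E
```

```text
the job is handed in; nothing more can be done
None
```

All three bronze filters are clamped in their own V stations, the bar is fully down on them and the handle is folded flat. I handed the job in after about 58 s of the 208 s allowed.

**What I did:**
- I lifted the handle to its latch, wound the bar right back to the end stop (measured at about 539°), laid the filters in, wound the bar down and folded the handle.
- On the way back the sleeve slipped out of the grip once, at about 250°. I gripped it again with more force, turned the gripper along with the wheel, and had no more slips.

**Last checks:**
- **Filters:** Before the bar came down, the collar tops stood at 67–68 mm, level and between the plates. The filter nearest the crank lies about 2 mm off centre along its station. After clamping, all three still lay under their pads.
- **Bar:** Its top is at 108.6 mm, the same as at the start with the bar down.
- **Handle:** The sleeve and tongue heights match the start, with the tongue between the posts.
- **Failed at first:** After folding, the tongue sat 1.5 mm off its starting line, so the wheel was about 0.02 rad short of closed. I pushed the handle's hinge sideways with the closed fingers until it stopped (24 N). A new picture showed the tongue back in place within 0.2 mm.
- **One bad reading:** A single tongue height of 115 mm came up once. A closer look showed 82–83 mm, so I took it as noise.
- **Vial, caps and valve stem:** In the scene camera, a box checked for change around the vial and valve stem showed none. The caps still showed in the last wrist picture and the robot never went near them.

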